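# Lever up a compressor and slip the levelling shim under its base

## Robot

A 6-joint arm with a two-finger parallel gripper is mounted at the origin on the work surface. World frame = base frame: x ahead of the robot, y to its left, z up, the work surface at z = 0. Lengths are in m, angles in rad, forces in N, time in s.
With the tool pointing down it reaches from about 0.3 to 0.95 m from the base axis. Payload 3.1 kg.
Tool frame: the origin (TCP) lies on the centre line of the jaws, within the pads' length; the fingertips stand 14 mm ahead of it and the grasp point (between the pads) lies 5 mm behind it; z points along the fingers, x is the direction in which the jaws open and shut, and the axes are right-handed (so a half turn about z gives the same grasp; the last joint's range is limited). The gripper opens to 85 mm and grips with 20 to 120 N. Pads are 22 mm wide; open, the fingers measure 114 mm over their backs; the gripper's body (76 mm by 85 mm) begins 54 mm behind the grasp point. The pads swing forward as they close: fully open they stand 13 mm farther back than shut.
Start: joints at [1.24, 0.308, 1.634, -0, 1.2, -0.07], TCP at [0.161, 0.604, 0.245] pointing down, gripper open.
Joint ranges: [-3.06, 3.06], [-0.79, 1.96], [0.05, 2.63], [-1.19, 4.34], [0.05, 2.64], [-2.94, 2.94]. Speed limits (rad/s): [2.79, 2.79, 3.14, 3.14, 3.14, 3.14].

## Interface

Orientations are given as a rotation vector (axis times angle).
In Python, from station import * gives the robot as it stands.
- The arm moves only by the tool send_rows, never from a script. Its argument "steps" is a list of rows, each an object with "travel": the shift along the tool's x, y, z in cm, a list of three; "twist": the turn, a rotation vector about the tool's x, y, z in degrees, a list of three; "fingers": the finger opening in cm, from 0 to 8.54. A call has 1 to 20 rows; each row is the pose to reach, as a shift and turn from the pose commanded when the call began, along the tool's axes at that moment; what a row does not reach only later rows make up. A row lasts 1/10 s, in which the tool goes at most 50 mm and 8.59 degrees, less where a joint would pass 70% of its speed; a pose out of reach is approached as far as the arm can. A call with a gripper value outside its range is refused whole. The fingers move at their own pace and stop on an object; "force" is the grip in N (left out, the last holds). Time passes only in rows, so rows that repeat a pose let the fingers close. It gives the time, the measured TCP pose, the force and the opening at its end, in the units of the state.
- sense(): the state, without advancing time (a new reading comes with each control period).
- capture(name): name is "scene" or "top"; returns the picture (420x560x3 uint8, red, green, blue); there is no depth.
- calibration(name): a dict with "fx", "fy", "cx", "cy" (pixels), "dist" ([k1, k2, p1, p2, k3] as OpenCV has them; the pictures are not rectified), "origin" and "attitude" of the camera in the world. Camera axes: x right, y up, looking along -z (the intrinsics and any distortion apply to the point x, -y, -z); pixel columns grow to the right and rows downward; lengths in m; the calibration is good to about 2 mm. A picture is of the moment at which its call begins. calibration takes no time and is no camera call.
- sign_off(): hands the job in, once; it reports no verdict.
Trained networks look in the newest picture that a camera, given by its name, has taken for a name from the list of things; names that differ only in an ending like _2 or _b are one class to them, and where a whole thing is asked for, a point or a joint stands for the part that bears it (a point fixed in the world has none). Each returns a list of dicts, best first, with "p" (0 to 1); they miss things now and then, are a little off and sometimes report something else, mostly with a low value. They report only what shows in the picture. A call takes as long as a camera call. They do not tell look-alikes from the thing itself.
- silhouettes(camera, query): "mask" (420x560 bool, what is visible of it) and "xy" ([column, row] in pixels, amid what is visible of it).
- spot_point(camera, query): "xy" ([column, row] in pixels: a listed point, or the origin of a listed thing).
The state is a dict: "clock": time; "qpos": joint angles; "dq": joint speeds; "joint_torque": joint torques, N m; "ee_pos": TCP position; "ee_rot": TCP orientation; "contact_force": force on the tool from outside, world axes, zero at the start; "wrist_torque": the same for the moment, N m; "finger_gap": finger opening in m.
Only numpy, scipy, OpenCV 4.12 (cv2) and the standard library are available. Lean on these libraries where they do the work, as an engineer would, in place of code of your own. Each camera call takes 0.05 s, during which the arm holds its last target.

## Task

Pick up the pry bar, put its tip over the fulcrum and under the front edge of the compressor's base plate, lever the edge up only as far as is needed to hook the bar's neck under the keeper, and let go of the bar. Then slide the thinner shim along the ledge into the gap, tip first, gently until you feel it bear against the hidden stop, and let go of it. Finally unhook the bar, so that the base plate settles on the shim; leave everything else alone.

Things in the scene. Friction and masses are not known exactly. Their poses are not given: they have to be found in the camera images.
- bed: Grey steel bed fixed to the bench. Origin on the bench below the middle of the base plate's front edge; +x horizontal, in under the compressor (bar and shim go in this way), z up. Ledge for the shim: 50 mm high, x from -80 mm to beneath the plate, y -20 to 110 mm. At y -110 to -20 mm the plate overhangs a cavity (x 0 to 70 mm) for the bar's tip. Foot plate 6 mm thick under fulcrum and keeper.
- fulcrum (a point): Top of the fulcrum's round ridge (radius 8 mm, axis along the bed's y), at (-40, -60, 50) mm in the bed's frame. Two cheeks, 26 mm apart, rise 10 mm above the ridge either side of the bar.
- keeper (a point): Point on the underside of the keeper's roof, at (-230, -85, 56) mm in the bed's frame. Roof: 24 mm in x, 12 mm thick, y -118 to -76 mm, on a post at its -y end, open to +y. The bar, straight over the fulcrum at y = -60 mm, is levered down until its neck is below the roof, swung 25 mm to -y (0.13 rad about the fulcrum) under it and released: its neck then presses up on the roof.
- gap (a point): Middle of the shim's way in: point on the ledge's top below the base plate's front edge, at (0, 50, 50) mm in the bed's frame, axes as the bed's.
- compressor (a joint): Tilt (rad) of the 10 mm base plate (y -100 to 110 mm) about its rear bolts, 200 mm behind its front edge: 0 flat on the ledge, + front edge up; about 0.06 with the bar hooked, 0.04 on the shim. Raising the edge over 18 mm (0.09) strains the pipes: a fault. With its black dome (140 mm wide, 160 high, starting 45 mm behind the edge) it weighs 5.6 to 8.8 kg: 23 to 37 N at the edge.
- stop: Stop bracket on the ledge, unseen under the base plate; origin 90 mm behind the plate's front edge. Its adjusting bolt sticks out to the front by an unmeasured amount: the blunt end is 40 to 54 mm behind the plate's front edge, on the shim's way. The shim is home when its tip bears on the bolt with 2 N or more (a moment is enough); over 20 N is a fault.
- bar_grip (a point): Centre of the pry bar's black sleeve (70 x 20 x 18 mm high), where to grip it. +x to the tip, z up. Steel 14 mm wide, 10 thick, 0.35 kg, ends 133 mm behind this point; lies on two wooden rests 30 mm high (85 mm ahead, 68 mm behind). In use the ridge is 107 mm ahead of this point, the tip 14 mm under the plate; there it goes in freely if sloped over 0.3 rad tip down, touches the plate at 0.25.
- bar_tip (a point): Middle of the bar's tip end, 161 mm ahead of the centre of the sleeve, at mid thickness.
- bar_neck (a point): Point on the bar that is hooked under the keeper: 83 mm behind the centre of the sleeve, at mid thickness (5 mm below the bar's top).
- shim_grip (a point): Centre of the thinner shim's gripping tab, 34 mm above its underside. +x to the shim's tip, z up. Steel plate 105 mm long (x), 50 wide, 6 thick, 0.2 kg; the upright tab near its rear is 30 mm long in x, 12 mm thick in y, and reaches 51 mm above the underside.
- shim_tip (a point): Middle of the thinner shim's leading edge, at mid thickness (3 mm above its underside), 90 mm ahead of the tab's centre.
- thick_grip (a point): Centre of the tab of the thicker shim (plate 14 mm thick, otherwise alike, tab up to 59 mm), 42 mm above its underside: too thick for the job, leave alone.
- oil: White bottle, 56 mm in diameter, 150 mm high; origin under its centre. Leave alone.
- pulley: Aluminium pulley, 70 mm in diameter, 34 mm high; origin under its centre. Leave alone.
- carton: Cardboard carton 70 x 100 x 50 mm; origin under its centre. Leave alone.
Things that resemble listed ones, but are neither listed nor needed, are in the scene too. What is shaped like the part that bears shim_grip but red is not meant.

How it is judged:
By the outcome, as a careful person would: the job done as asked, in the order asked, and still so for the second after the job is handed in, with the robot touching nothing.
It also fails if it takes over 72 s, if anything falls off the work surface, if the arm or the gripper's body presses on something with over 40 N, if the wrist force passes 120 N, or if a joint passes its speed limit or range.

## Working session

There is one attempt and no reset: what is moved stays moved. The work goes in short steps, Python scripts to look and compute and a tool call to move; the robot and the scene stay as the last step left them, time stands still between calls to the robot, and variables do not carry over. Pictures are saved under pics/ and viewed, and the job is handed in when it is done.

Besides the shell and the picture viewer there is one more tool, called after "Call:" as name(argument=value, ...) on one line, values as JSON. send_rows: Moves the arm, as the interface text tells. Its arguments: {"type":"object","properties":{"steps":{"type":"array","items":{"type":"object","properties":{"travel":{"type":"array","items":{"type":"number"}},"twist":{"type":"array","items":{"type":"number"}},"fingers":{"type":"number"}}}},"force":{"type":"number"}},"required":["steps"]}

```bash
mkdir -p pics; ls; python3 - <<'E'
from station import *
import cv2
s=sense()
print({k:(v if isinstance(v,float) else [round(float(x),4) for x in v]) for k,v in s.items()})
for n in ("scene","top"):
    im=capture(n); cv2.imwrite(f"pics/{n}0.png",im[:,:,::-1]); print(calibration(n))
E
```

```text
pics
{'clock': 0.0, 'qpos': [1.2403, 0.309, 1.6352, -0.0, 1.1997, -0.0697], 'dq': [-0.0011, 0.0008, 0.0004, -0.0003, 0.0016, -0.0003], 'joint_torque': [0.0003, -41.5263, -27.6664, -0.0001, 0.0101, -0.0], 'ee_pos': [0.1609, 0.6031, 0.2441], 'ee_rot': [2.4905, 1.913, -0.0029], 'contact_force': [0.1139, -0.4583, -0.8038], 'wrist_torque': [-0.0283, 0.0015, -0.0169], 'finger_gap': 0.08506046608053253}
{'fx': 516.2404999346617, 'fy': 516.2404999346617, 'cx': 272.8486286170146, 'cy': 211.63680187948205, 'dist': array([-0.03397754,  0.        ,  0.        ,  0.        ,  0.        ]), 'origin': array([ 1.50889509, -0.71376338,  1.09901294]), 'attitude': array([0.78167591, 0.39155082, 0.877507  ])}
{'fx': 420.01512368733484, 'fy': 420.01512368733484, 'cx': 285.87355689590885, 'cy': 219.80076734491772, 'dist': array([-0.07375505,  0.        ,  0.        ,  0.        ,  0.        ]), 'origin': array([ 0.37777046, -0.00971108,  1.17076351]), 'attitude': array([ 0.15940103, -0.13863184, -1.58946005])}
```

View pics/scene0.png

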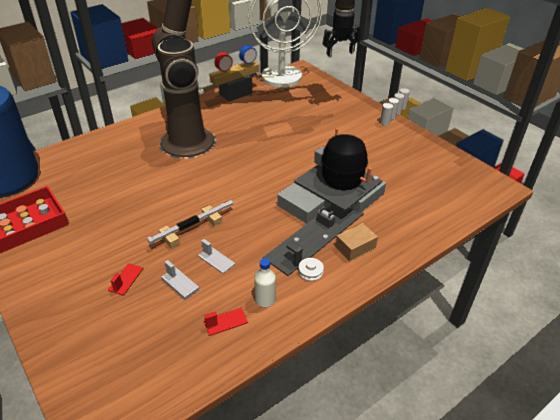

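View pics/top0.png

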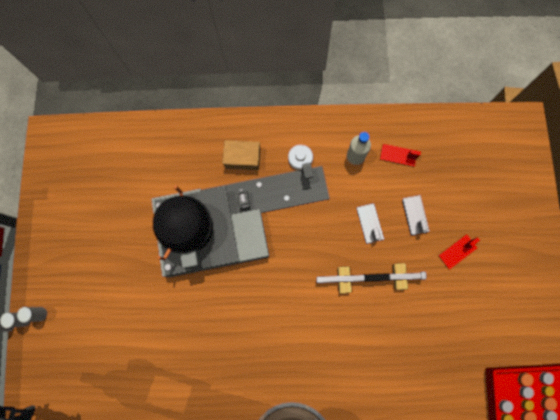

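```bash
cat > h.py <<'E'
from station import *
import numpy as np, cv2
from scipy.spatial.transform import Rotation as R
def cam(n):
    c=calibration(n); Rm=R.from_rotvec(c["attitude"]).as_matrix()
    K=np.array([[c["fx"],0,c["cx"]],[0,c["fy"],c["cy"]],[0,0,1]])
    F=np.diag([1.,-1,-1]); Rcw=F@Rm.T; t=-Rcw@c["origin"]
    return K,np.array(c["dist"]),Rcw,t,np.array(c["origin"])
def proj(n,P):
    K,d,Rc,t,o=cam(n)
    p,_=cv2.projectPoints(np.atleast_2d(np.array(P,float)),cv2.Rodrigues(Rc)[0],t,K,d); return p[:,0]
def ray(n,xy):
    K,d,Rc,t,o=cam(n)
    u=cv2.undistortPoints(np.array([[xy]],float),K,d)[0,0]
    v=Rc.T@np.array([u[0],u[1],1]); return o,v/np.linalg.norm(v)
def atz(n,xy,z):
    o,v=ray(n,xy); return o+v*(z-o[2])/v[2]
def tri(a,b):
    A=np.zeros((3,3));B=np.zeros(3);L=[]
    for n,xy in (("scene",a),("top",b)):
        o,v=ray(n,xy);M=np.eye(3)-np.outer(v,v);A+=M;B+=M@o;L.append((M,o))
    p=np.linalg.solve(A,B); return p,max(np.linalg.norm(M@(p-o)) for M,o in L)
def crop(n,name,x0,y0,x1,y1,k):
    im=capture(n)[y0:y1,x0:x1,::-1]
    cv2.imwrite(f"pics/{name}.png",cv2.resize(im,None,fx=k,fy=k,interpolation=cv2.INTER_CUBIC))
E
python3 - <<'E'
from h import *
for n in ("scene","top"):
    capture(n)
    for q in ("bed","fulcrum","keeper","gap","bar_grip","bar_tip","bar_neck","shim_grip","shim_tip","thick_grip","compressor","oil","pulley","carton"):
        print(n,q,[(np.round(d["xy"],1).tolist(),round(d["p"],2)) for d in spot_point(n,q)][:5])
crop("top","t1",290,120,490,300,4)
crop("scene","s1",130,190,280,340,4)
print(sense()["clock"])
E
```

```text
scene bed [([315.5, 209.8], 0.61)]
scene fulcrum [([324.7, 213.8], 0.59)]
scene keeper [([290.4, 246.5], 0.97), ([228.1, 266.8], 0.23)]
scene gap [([306.7, 187.9], 0.88)]
scene bar_grip [([188.4, 225.9], 0.97)]
scene bar_tip [([231.6, 203.1], 0.72)]
scene bar_neck [([162.6, 232.2], 0.77)]
scene shim_grip [([212.8, 317.3], 0.77), ([118.3, 279.8], 0.64), ([203.3, 244.5], 0.61), ([324.0, 213.8], 0.61)]
scene shim_tip [([135.3, 266.3], 0.84), ([244.3, 315.0], 0.57), ([228.2, 269.0], 0.56)]
scene thick_grip [([170.6, 266.9], 0.93)]Traceback (most recent call last):
  File "<stdin>", line 5, in <module>
ValueError: it knows: bar_grip, bar_neck, bar_tip, bed, carton, fulcrum, gap, keeper, oil, pulley, shim_grip, shim_tip, stop, thick_grip
```

```bash
python3 - <<'E'
from h import *
crop("top","t2",145,130,345,290,4)
crop("scene","s2",255,120,395,280,4)
E
```

```text
(no output)
```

View pics/t2.png

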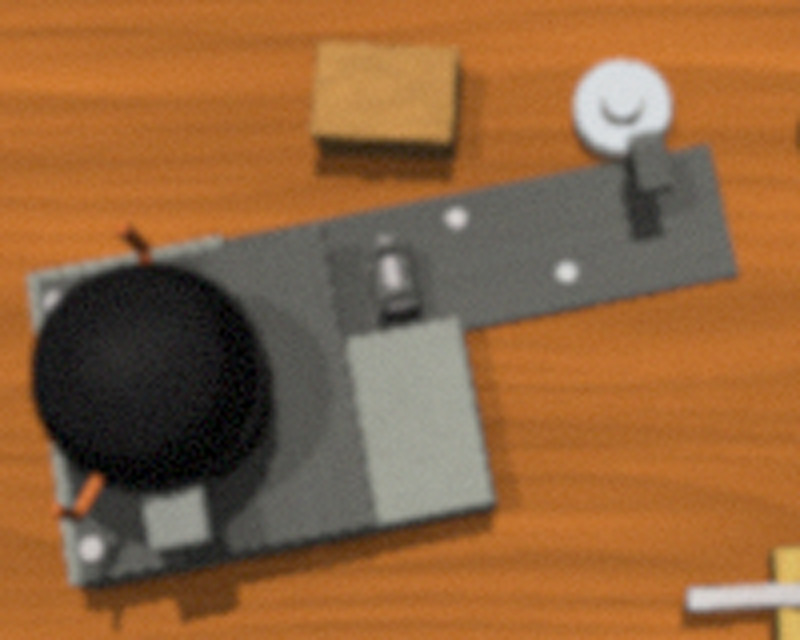

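View pics/s2.png

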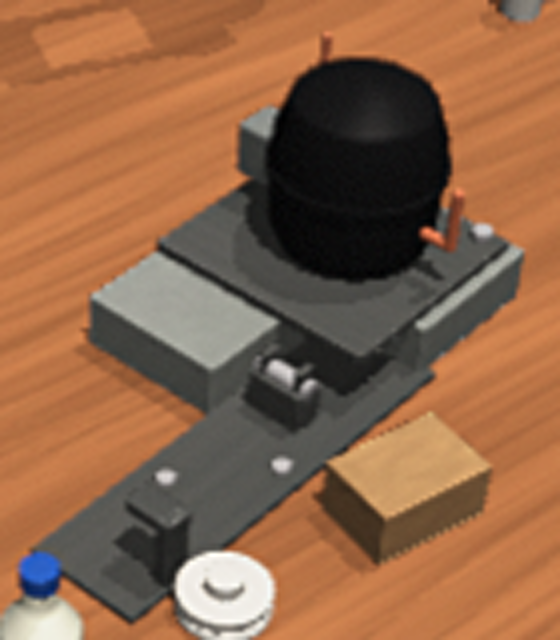

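```bash
python3 - <<'E'
from h import *
for n in ("top",):
    capture(n)
    for q in ("bed","fulcrum","keeper","gap","bar_grip","bar_tip","bar_neck","shim_grip","shim_tip","thick_grip","pulley"):
        print(n,q,[(np.round(d["xy"],1).tolist(),round(d["p"],2)) for d in spot_point(n,q)][:5])
crop("top","t1",300,130,490,300,4)
crop("scene","s1",100,190,260,340,4)
print(sense()["clock"])
E
```

```text
top bed [([238.1, 225.0], 0.93)]
top fulcrum [([243.4, 196.6], 0.9)]
top keeper [([308.0, 175.7], 0.8), ([422.2, 222.8], 0.45), ([371.5, 237.5], 0.35)]
top gap [([233.4, 237.2], 0.72)]
top bar_grip [([375.1, 278.2], 0.69)]
top bar_tip [([315.3, 277.3], 0.85)]
top bar_neck [([408.3, 275.5], 0.59)]
top shim_grip [([471.0, 246.1], 0.87), ([372.2, 234.3], 0.83)]
top shim_tip [([379.5, 151.4], 0.97), ([364.7, 204.0], 0.94), ([443.5, 260.9], 0.6), ([423.7, 224.4], 0.41)]
top thick_grip [([421.3, 223.5], 0.94), ([355.5, 157.5], 0.7)]
top pulley [([301.5, 156.7], 0.73)]
1.45
```

View pics/t1.png

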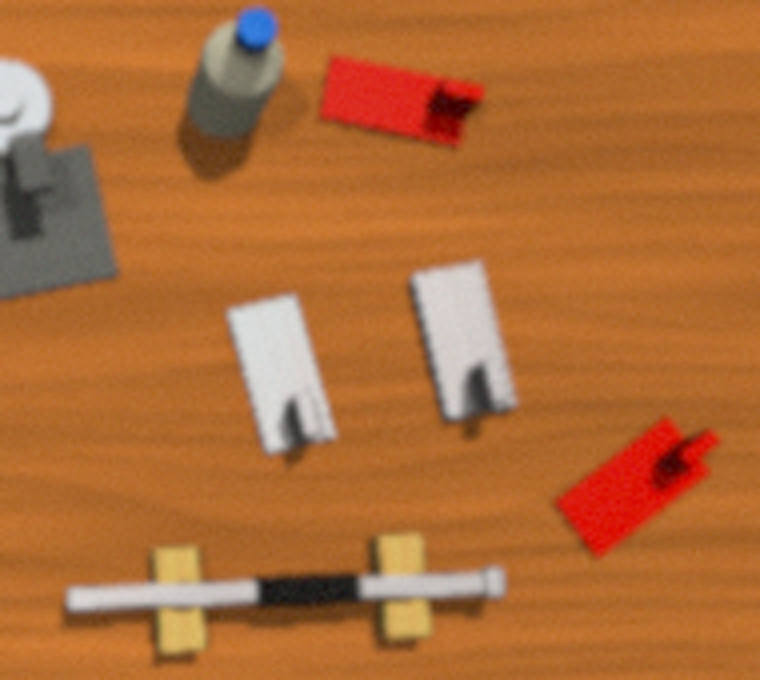

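View pics/s1.png

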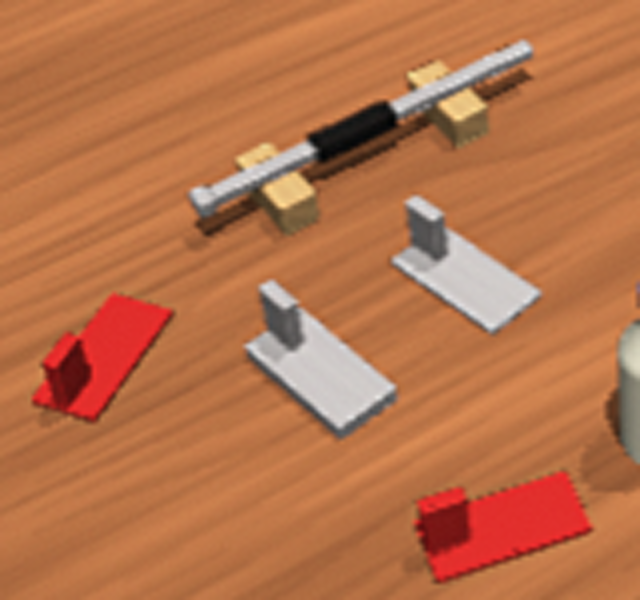

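```bash
cat >> h.py <<'E'
def pose2(p):
    c,s=np.cos(p[2]),np.sin(p[2]); return np.array([[c,-s,0],[s,c,0],[0,0,1.]]),np.array([p[0],p[1],p[3] if len(p)>3 else 0])
def fit(obs,p0):
    from scipy.optimize import least_squares
    def f(p):
        Rm,t=pose2(p); r=[]
        for n,P,xy in obs: r+=list(proj(n,Rm@(np.array(P)/1000)+t)[0]-xy)
        return np.array(r)
    s=least_squares(f,p0,loss="soft_l1"); return s.x,f(s.x).reshape(-1,2)
E
python3 - <<'E'
from h import *
T=lambda u,v:(145+u/4-.4,130+v/4-.4); S=lambda u,v:(255+u/4-.4,120+v/4-.4)
O=[("top",(-80,-20,50),T(460,318)),("top",(-80,110,50),T(493,503)),("top",(0,-100,60),T(322,225)),("top",(0,-20,60),T(347,340)),("top",(0,110,60),T(375,525)),
("scene",(-80,110,50),S(92,297)),("scene",(-80,-20,50),S(208,373)),("scene",(0,-100,60),S(362,355)),("scene",(0,110,60),S(160,242)),
("top",(-218,-118,68),T(628,137)),("top",(-242,-118,68),T(660,132)),("top",(-242,-76,68),T(675,185)),("top",(-218,-76,68),T(640,192)),
("top",(-40,-60,50),(243.4,196.6)),("scene",(-40,-60,50),(324.7,213.8))]
p,r=fit(O,[.45,.15,1.7]); print("bed",p,np.degrees(p[2]));print(np.round(r,1).tolist())
T=lambda u,v:(300+u/4-.4,130+v/4-.4); S=lambda u,v:(100+u/4-.4,190+v/4-.4)
# bar: frame grip centre; rests z: bar bottom at 30 -> mid 35
def cr(n,pts): pass
O=[("top",(161,0,5),T(68,598)),("top",(35,0,9),T(258,590)),("top",(-35,0,9),T(358,586)),
("scene",(35,0,9),S(390,115)),("scene",(-35,0,9),S(315,147)),("scene",(161,0,0),S(528,48)),("top",(0,0,9),(377,277.8))]
p,r=fit(O,[.3,-.2,1.57,.035]); print("bar",p,np.degrees(p[2]));print(np.round(r,1).tolist())
O=[("top",(90,25,-28),T(228,310)),("top",(90,-25,-28),T(296,295)),("top",(-15,-25,-28),T(335,437)),("top",(-15,25,-34),T(268,453)),
("scene",(90,25,-28),S(541,293)),("scene",(90,-25,-28),S(493,329)),("scene",(-15,-25,-28),S(392,258)),
("scene",(15,-6,17),S(445,212)),("scene",(-15,-6,17),S(408,203))]
p,r=fit(O[:7],[.4,-.2,0.2,.034]); print("shim",p,np.degrees(p[2]));print(np.round(r,1).tolist())
p,r=fit(O[:7],[.4,-.2,0.2]); 
E
```

```text
bed [0.59181125 0.14972101 1.74289349] 99.86044125067053
[[-0.2, -0.4], [0.4, -0.1], [0.2, -0.2], [-1.2, -1.0], [0.1, -0.2], [-1.0, -0.6], [0.9, -0.9], [-0.5, 0.7], [-1.2, -0.5], [0.2, -0.4], [0.8, -0.8], [0.2, 0.4], [0.3, 0.3], [-0.9, 1.0], [1.2, -2.1]]
bar [ 0.43332289 -0.23708749  1.58898932  0.02844173] 91.04238179211478
[[0.0, 0.4], [-0.4, 0.2], [0.5, 0.0], [0.3, -1.4], [-1.0, 0.1], [0.1, 1.3], [-0.4, -1.1]]
shim [ 0.54995192 -0.24157311  0.21015807  0.03326293] 12.041170193684962
[[-0.1, -0.0], [-0.1, -0.3], [0.1, -0.2], [-0.7, 0.2], [0.0, -0.4], [-0.4, 0.3], [-0.4, 0.1]]
```

```bash
cat >> h.py <<'E'
def box(x0,x1,y0,y1,z0,z1):
    c=[(x,y,z) for x in(x0,x1) for y in(y0,y1) for z in(z0,z1)]
    return [(c[i],c[j]) for i in range(8) for j in range(i+1,8) if sum(a!=b for a,b in zip(c[i],c[j]))==1]
BED=box(-80,0,-20,110,0,50)+box(0,200,-100,110,50,60)+box(-242,-218,-118,-76,56,68)
BAR=box(-133,161,-7,7,-5,5)+box(-35,35,-10,10,-9,9)
SHIM=box(-15,90,-25,25,-34,-28)+box(-15,15,-6,6,-28,17)
def overlay(n,name,items,x0,y0,x1,y1,k):
    im=cv2.resize(capture(n)[y0:y1,x0:x1,::-1],None,fx=k,fy=k,interpolation=cv2.INTER_CUBIC)
    cols=[(0,255,0),(255,255,0),(255,0,255)]
    for i,(E,(Rm,t)) in enumerate(items):
        for a,b in E:
            q=(proj(n,[Rm@(np.array(a)/1000)+t,Rm@(np.array(b)/1000)+t])-[x0,y0]+.4)*k
            cv2.line(im,*[tuple(int(v) for v in w) for w in q],cols[i%3],1)
    cv2.imwrite(f"pics/{name}.png",im)
E
python3 - <<'E'
from h import *
T=lambda u,v:(300+u/4-.4,130+v/4-.4); S=lambda u,v:(100+u/4-.4,190+v/4-.4)
O=[("top",(161,0,5),T(68,598)),("top",(35,0,9),T(258,590)),("top",(-35,0,9),T(358,586)),
("scene",(35,0,9),S(390,112)),("scene",(-35,0,9),S(315,140)),("scene",(161,0,0),S(530,50))]
from scipy.optimize import least_squares
def f(p):
    Rm,t=pose2(list(p)+[.035]); return np.concatenate([proj(n,Rm@(np.array(P)/1000)+t)[0]-xy for n,P,xy in O])
s=least_squares(f,[.43,-.237,1.589]); b=list(s.x)+[.035]; print(b,np.round(f(s.x),1))
I=[(BED,pose2([.5918,.1497,1.7429])),(BAR,pose2(b)),(SHIM,pose2([.54995,-.2416,.2102,.034]))]
overlay("top","o1",I,150,140,440,300,2.7)
overlay("scene","o2",I,130,130,400,300,2.9)
E
```

```text
[np.float64(0.4345121219281845), np.float64(-0.23647356808724376), np.float64(1.585399580758758), 0.035] [-0.1 -0.4 -0.3 -0.4  0.8 -0.5  0.5 -2.1 -0.9  0.3 -0.  -0.6]
```

View pics/o1.png

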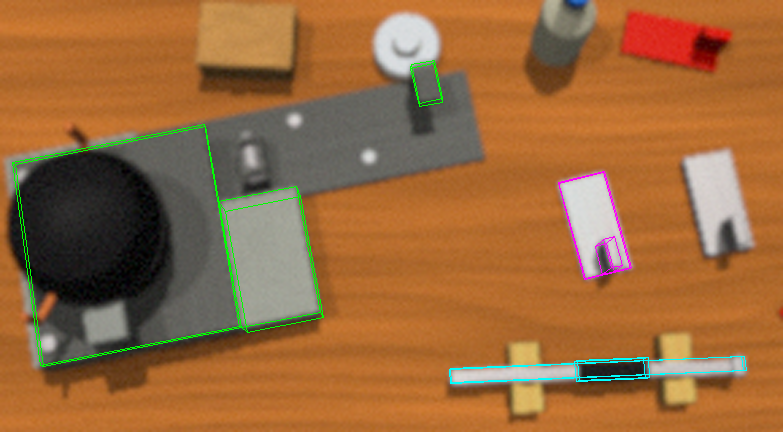

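View pics/o2.png

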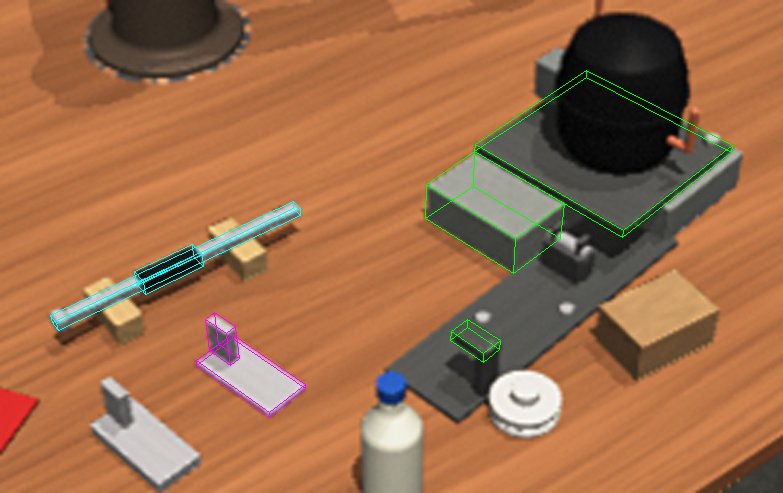

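```bash
cat >> h.py <<'E'
import json,os
BEDP=[.5918,.1497,1.7429]; BARP=[.4345,-.2365,1.5854,.035]; SHIMP=[.54995,-.2416,.2102,.034]
M=np.array([[0,-1,0],[-1,0,0],[0,0,-1.]])
def b2w(p): Rm,t=pose2(BEDP); return Rm@(np.array(p,float)/1000)+t
def w2b(p): Rm,t=pose2(BEDP); return Rm.T@(np.array(p,float)-t)*1000
def tool(pos,yaw,pitch=0.,grasp=True):
    Ro=R.from_euler("ZY",[yaw,pitch]).as_matrix(); Rt=Ro@M
    return np.array(pos)+(Rt[:,2]*.005 if grasp else 0),Rt
def barpose(th,yaw=0.,lift=0.,back=0.,ahead=107.):
    """grip in bed mm for bar over ridge, pitch th tip down, yaw about fulcrum"""
    d=np.array([np.cos(th),-np.sin(th)]);n=np.array([np.sin(th),np.cos(th)])
    q=np.array([-40,42])+13*n-(ahead+back)*d+[0,lift]
    r=q[0]+40
    return tool(b2w([-40+r*np.cos(yaw),-60+r*np.sin(yaw),q[1]]),BEDP[2]+yaw,th)
def cmd(): 
    s=sense(); return np.array(s["ee_pos"]),R.from_rotvec(s["ee_rot"]).as_matrix()
def save(c): json.dump([c[0].tolist(),c[1].tolist()],open("c.json","w"))
def load(): a=json.load(open("c.json")); return np.array(a[0]),np.array(a[1])
def rel(c,t):
    return np.round(c[1].T@(t[0]-c[0])*100,2).tolist(),np.round(np.degrees(R.from_matrix(c[1].T@t[1]).as_rotvec()),2).tolist()
def app(c,travel,twist):
    return c[0]+c[1]@np.array(travel)/100,c[1]@R.from_rotvec(np.radians(twist)).as_matrix()
def st():
    s=sense(); print("t",round(s["clock"],2),"p",np.round(s["ee_pos"],4),"bed",np.round(w2b(s["ee_pos"]),1),"F",np.round(s["contact_force"],1),"Fbed",np.round(pose2(BEDP)[0].T@np.array(s["contact_force"]),1),"gap",round(s["finger_gap"],4),"q",np.round(s["qpos"],2))
E
python3 - <<'E'
from h import *
c=cmd(); st()
t=tool([.4345,-.2365,.13],1.5854); print(rel(c,t),t[0])
for q,xy,z in (("oil",None,0),("pulley",(301.5,156.7),0.02),("carton",(241,153),.04)):
    if xy: print(q,w2b(atz("top",xy,z)))
print("oil",w2b(atz("top",(354,160),0)))
E
```

```text
t 1.55 p [0.1612 0.6039 0.2453] bed [521.2 346.5 245.3] F [-0.1  0.6 -0.3] Fbed [ 0.6  0.  -0.3] gap 0.0857 q [ 1.24  0.31  1.63  0.    1.2  -0.07]
([-74.15, 48.08, 12.03], [-0.0, -0.0, 74.22]) [ 0.4345 -0.2365  0.125 ]
pulley [-225.4189768  -153.70882609   20.        ]
carton [ -57.54476809 -191.96998654   40.        ]
oil [-375.56669308 -120.48679095    0.        ]
```

```bash
python3 - <<'E'
from h import *
Rt=R.from_euler("z",1.31).as_matrix()@np.diag([1,-1,-1.])
c=(np.array([.161,.604,.245]),Rt)
t=tool([.4345,-.2365,.11],1.5854); print(rel(c,t))
n=app(c,[-74.15,48.0,14],[0,0,74.2]); save(n); print(n[0]); print(rel(n,t))
E
```

```text
([-74.16, 48.1, 14.0], [0.0, 0.0, 74.22])
[ 0.43357298 -0.23619416  0.105     ]
([0.09, 0.03, -0.0], [0.0, 0.0, 0.02])
```

Call:
send_rows(steps=[{"travel": [-74.15, 48.0, 14], "twist": [0, 0, 74.2], "fingers": 5}, {"travel": [-74.15, 48.0, 14], "twist": [0, 0, 74.2], "fingers": 5}, {"travel": [-74.15, 48.0, 14], "twist": [0, 0, 74.2], "fingers": 5}, {"travel": [-74.15, 48.0, 14], "twist": [0, 0, 74.2], "fingers": 5}, {"travel": [-74.15, 48.0, 14], "twist": [0, 0, 74.2], "fingers": 5}, {"travel": [-74.15, 48.0, 14], "twist": [0, 0, 74.2], "fingers": 5}, {"travel": [-74.15, 48.0, 14], "twist": [0, 0, 74.2], "fingers": 5}, {"travel": [-74.15, 48.0, 14], "twist": [0, 0, 74.2], "fingers": 5}, {"travel": [-74.15, 48.0, 14], "twist": [0, 0, 74.2], "fingers": 5}, {"travel": [-74.15, 48.0, 14], "twist": [0, 0, 74.2], "fingers": 5}, {"travel": [-74.15, 48.0, 14], "twist": [0, 0, 74.2], "fingers": 5}, {"travel": [-74.15, 48.0, 14], "twist": [0, 0, 74.2], "fingers": 5}, {"travel": [-74.15, 48.0, 14], "twist": [0, 0, 74.2], "fingers": 5}, {"travel": [-74.15, 48.0, 14], "twist": [0, 0, 74.2], "fingers": 5}, {"travel": [-74.15, 48.0, 14], "twist": [0, 0, 74.2], "fingers": 5}, {"travel": [-74.15, 48.0, 14], "twist": [0, 0, 74.2], "fingers": 5}, {"travel": [-74.15, 48.0, 14], "twist": [0, 0, 74.2], "fingers": 5}, {"travel": [-74.15, 48.0, 14], "twist": [0, 0, 74.2], "fingers": 5}, {"travel": [-74.15, 48.0, 14], "twist": [0, 0, 74.2], "fingers": 5}, {"travel": [-74.15, 48.0, 14], "twist": [0, 0, 74.2], "fingers": 5}])

```text
clock: 3.55
ee_pos: [0.4336, -0.237, 0.1049]
ee_rot: [-3.141, -0.02, 0.001]
contact_force: [-0.3, -0.3, 0.1]
finger_gap: 0.0501
```

```bash
python3 - <<'E'
from h import *
st(); c=load(); s=cmd(); print(rel(s,c)); 
print(rel(c,tool(BARP[:2]+[.035],1.5854)))
crop("top","a1",300,200,460,320,4); crop("scene","a2",100,150,280,300,4)
E
```

```text
t 3.55 p [ 0.4336 -0.237   0.1049] bed [-353.9  222.1  104.9] F [-0.3 -0.3  0.1] Fbed [-0.3  0.3  0.1] gap 0.0501 q [-0.59  0.25  2.04  0.    0.86 -0.6 ]
([0.0, -0.08, -0.01], [-0.05, 0.05, -0.12])
([0.09, 0.03, 7.5], [0.0, 0.0, 0.02])
```

Call:
send_rows(steps=[{"travel": [0.1, 0, 3], "twist": [0, 0, 0], "fingers": 5}, {"travel": [0.1, 0, 5.5], "twist": [0, 0, 0], "fingers": 5}, {"travel": [0.1, 0, 7], "twist": [0, 0, 0], "fingers": 5}, {"travel": [0.1, 0, 7.4], "twist": [0, 0, 0], "fingers": 5}, {"travel": [0.1, 0, 7.4], "twist": [0, 0, 0], "fingers": 5}], force=100)

```text
clock: 4.15
ee_pos: [0.4342, -0.2349, 0.0312]
ee_rot: [-3.141, -0.026, 0.002]
contact_force: [0.4, 0.1, -0.5]
finger_gap: 0.0502
```

```bash
python3 - <<'E'
from h import *
save(app(load(),[.1,0,7.4],[0,0,0])); st()
crop("scene","a2",120,150,270,270,5)
E
```

```text
t 4.15 p [ 0.4342 -0.2349  0.0312] bed [-351.9  221.1   31.2] F [ 0.4  0.1 -0.5] Fbed [ 0.1 -0.4 -0.5] gap 0.0502 q [-0.58  0.39  2.06  0.    0.7  -0.6 ]
```

View pics/a2.png

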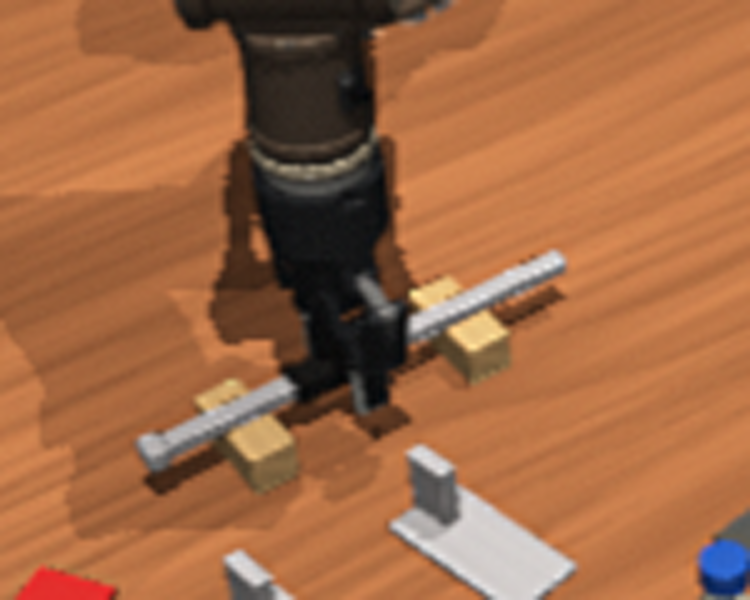

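Call:
send_rows(steps=[{"travel": [0, 0, 0], "twist": [0, 0, 0], "fingers": 1}, {"travel": [0, 0, 0], "twist": [0, 0, 0], "fingers": 1}, {"travel": [0, 0, 0], "twist": [0, 0, 0], "fingers": 1}, {"travel": [0, 0, 0], "twist": [0, 0, 0], "fingers": 1}, {"travel": [0, 0, 0], "twist": [0, 0, 0], "fingers": 1}, {"travel": [0, 0, 0], "twist": [0, 0, 0], "fingers": 1}], force=100)

```text
clock: 4.8
ee_pos: [0.435, -0.2366, 0.0326]
ee_rot: [3.141, 0.024, 0.001]
contact_force: [-2.8, 0.7, 5.2]
finger_gap: 0.0185
```

```bash
python3 - <<'E'
from h import *
st(); c=load()
up=(c[0]+[0,0,.17],c[1]); print("up",rel(c,up))
pre=barpose(.4,lift=60,back=80); print(pre[0],w2b(pre[0]),rel(up,pre))
E
```

```text
t 4.8 p [ 0.435  -0.2366  0.0326] bed [-353.7  220.6   32.6] F [-2.8  0.7  5.2] Fbed [1.2 2.7 5.2] gap 0.0185 q [-0.59  0.38  2.05 -0.    0.7  -0.6 ]
up ([0.0, 0.0, -17.0], [0.0, 0.0, 0.0])
[ 0.68672704 -0.0460583   0.18218972] [-209.12305914  -60.          182.18971796] ([25.5, -18.63, 1.88], [-22.87, 1.8, -8.88])
```

```bash
python3 - <<'E'
from h import *
c=load(); pre=barpose(.4,lift=60,back=80); print(rel(c,pre))
n=app(c,[25.5,-18.6,-15.1],[-22.9,1.8,-8.9]); print(rel(n,pre)); save(n)
E
```

```text
([25.5, -18.63, -15.12], [-22.87, 1.8, -8.88])
([0.0, -0.02, -0.03], [0.03, -0.0, 0.02])
```

Call:
send_rows(steps=[{"travel": [0, 0, -2], "twist": [0, 0, 0], "fingers": 1}, {"travel": [0, 0, -6], "twist": [0, 0, 0], "fingers": 1}, {"travel": [0, 0, -11], "twist": [0, 0, 0], "fingers": 1}, {"travel": [0, 0, -16], "twist": [0, 0, 0], "fingers": 1}, {"travel": [5, -3.7, -16], "twist": [-5, 0.4, -2], "fingers": 1}, {"travel": [9, -6.5, -16], "twist": [-9, 0.7, -3.5], "fingers": 1}, {"travel": [13, -9.4, -16], "twist": [-13, 1, -5], "fingers": 1}, {"travel": [17, -12.3, -16], "twist": [-17, 1.3, -6.5], "fingers": 1}, {"travel": [21, -15.3, -15.5], "twist": [-20, 1.6, -8], "fingers": 1}, {"travel": [25.5, -18.6, -15.1], "twist": [-22.9, 1.8, -8.9], "fingers": 1}, {"travel": [25.5, -18.6, -15.1], "twist": [-22.9, 1.8, -8.9], "fingers": 1}, {"travel": [25.5, -18.6, -15.1], "twist": [-22.9, 1.8, -8.9], "fingers": 1}])

```text
clock: 6.0
ee_pos: [0.6881, -0.0434, 0.1806]
ee_rot: [2.733, 0.241, 0.048]
contact_force: [-0.1, -0.2, -3.8]
finger_gap: 0.0185
```

```bash
python3 - <<'E'
from h import *
st(); print(rel(cmd(),load()))
crop("scene","a3",230,80,400,270,4); crop("top","a4",180,120,380,270,4)
def bp(th,lift,back):
    p,Rt=barpose(th,lift=lift,back=back); return Rt@M.T if 0 else (Rt@np.linalg.inv(M)), p-Rt[:,2]*.005
overlay("scene","a3",[(BAR,bp(.4,60,80))],230,80,400,270,4); overlay("top","a4",[(BAR,bp(.4,60,80))],180,120,380,270,4)
E
```

```text
t 6.0 p [ 0.6881 -0.0434  0.1806] bed [-206.7  -61.8  180.6] F [-0.1 -0.2 -3.8] Fbed [-0.2  0.1 -3.8] gap 0.0185 q [ 0.04  0.48  1.58 -0.45  1.07  0.09]
([-0.18, 0.31, -0.03], [-0.1, -0.04, 0.19])
```

View pics/a3.png

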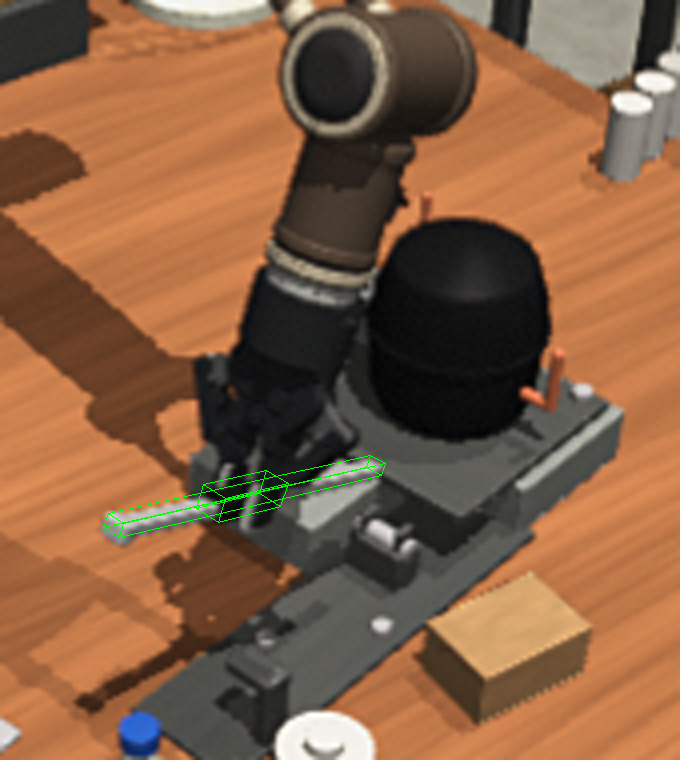

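View pics/a4.png

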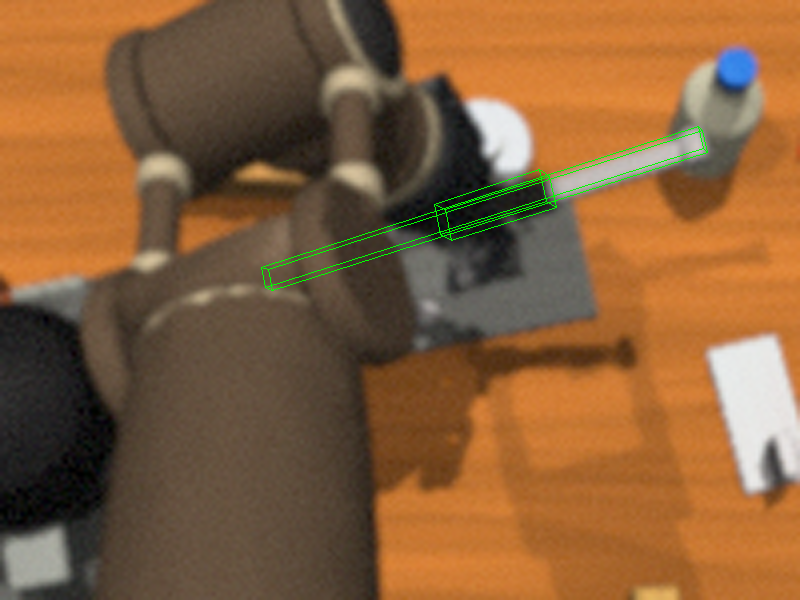

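```bash
python3 - <<'E'
from h import *
c=load()
for a in [(.45,0,12,70),(.45,0,9,50),(.45,0,6,25),(.45,0,4,5),(.45,0,4,0)]:
    print(a,rel(c,barpose(*a)))
E
```

```text
(0.45, 0, 12, 70) ([0.0, -2.96, 3.51], [-2.84, -0.0, 0.02])
(0.45, 0, 9, 50) ([0.0, -5.07, 3.88], [-2.84, -0.0, 0.02])
(0.45, 0, 6, 25) ([0.0, -7.68, 4.28], [-2.84, -0.0, 0.02])
(0.45, 0, 4, 5) ([0.01, -9.76, 4.56], [-2.84, -0.0, 0.02])
(0.45, 0, 4, 0) ([0.01, -10.26, 4.59], [-2.84, -0.0, 0.02])
```

Call:
send_rows(steps=[{"travel": [0, -1.5, 1.5], "twist": [-2.85, 0, 0], "fingers": 1}, {"travel": [0, -2.95, 3.5], "twist": [-2.85, 0, 0], "fingers": 1}, {"travel": [0, -2.95, 3.5], "twist": [-2.85, 0, 0], "fingers": 1}, {"travel": [0, -4, 3.7], "twist": [-2.85, 0, 0], "fingers": 1}, {"travel": [0, -5.1, 3.9], "twist": [-2.85, 0, 0], "fingers": 1}, {"travel": [0, -6.4, 4.1], "twist": [-2.85, 0, 0], "fingers": 1}, {"travel": [0, -7.7, 4.3], "twist": [-2.85, 0, 0], "fingers": 1}, {"travel": [0, -8.7, 4.4], "twist": [-2.85, 0, 0], "fingers": 1}, {"travel": [0, -9.75, 4.55], "twist": [-2.85, 0, 0], "fingers": 1}, {"travel": [0, -9.75, 4.55], "twist": [-2.85, 0, 0], "fingers": 1}])

```text
clock: 7.2
ee_pos: [0.6737, 0.0262, 0.101]
ee_rot: [2.683, 0.235, 0.051]
contact_force: [-0.1, 0.3, -3.2]
finger_gap: 0.018
```

```bash
python3 - <<'E'
from h import *
save(app(load(),[0,-9.75,4.55],[-2.85,0,0]))
st(); print(rel(cmd(),load()))
p,Rt=barpose(.45,lift=4,back=5); b=(Rt@np.linalg.inv(M),p-Rt[:,2]*.005)
overlay("scene","a5",[(BAR,b)],250,130,390,270,5); crop("top","a6",200,130,340,250,5)
crop("scene","a7",250,130,390,270,5)
print(rel(load(),barpose(.45,lift=2)),rel(load(),barpose(.45,lift=0)))
E
```

```text
t 7.2 p [0.6737 0.0262 0.101 ] bed [-135.8  -59.6  101. ] F [-0.1  0.3 -3.2] Fbed [ 0.3  0.  -3.2] gap 0.018 q [ 0.17  0.59  1.62 -0.54  1.01  0.31]
([0.04, 0.19, -0.02], [-0.04, 0.05, 0.13])
([0.01, -0.6, 0.19], [0.01, -0.0, 0.02]) ([0.01, -0.68, 0.37], [0.01, -0.0, 0.02])
```

View pics/a5.png

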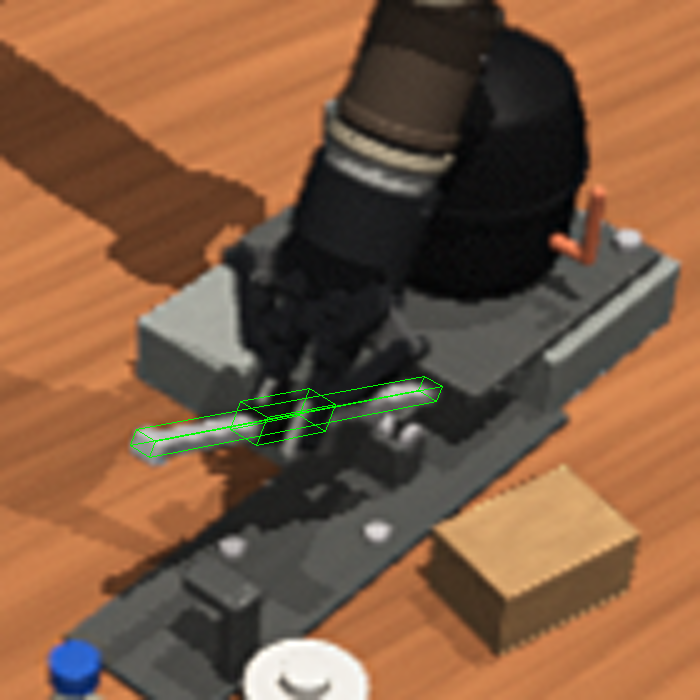

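View pics/a7.png

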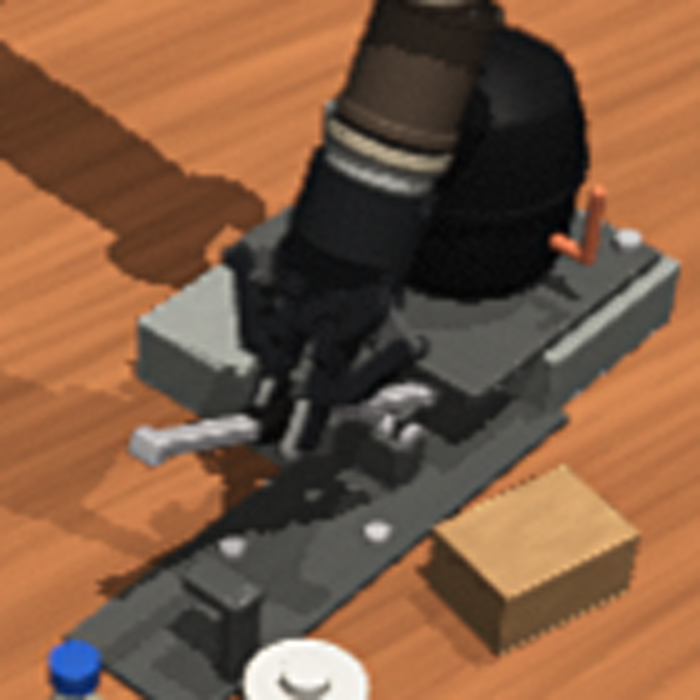

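View pics/a6.png

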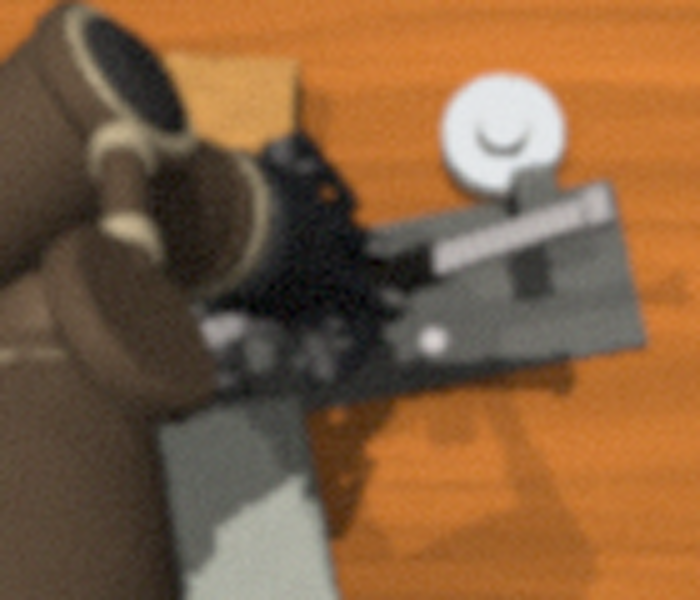

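Call:
send_rows(steps=[{"travel": [0, -0.55, 0.1], "twist": [0, 0, 0], "fingers": 1}, {"travel": [0, -0.65, 0.25], "twist": [0, 0, 0], "fingers": 1}, {"travel": [0, -0.7, 0.35], "twist": [0, 0, 0], "fingers": 1}, {"travel": [0, -0.7, 0.35], "twist": [0, 0, 0], "fingers": 1}])

```text
clock: 7.75
ee_pos: [0.6742, 0.0291, 0.0969]
ee_rot: [2.683, 0.231, 0.054]
contact_force: [-0.7, 0.4, -0.2]
finger_gap: 0.0182
```

```bash
python3 - <<'E'
from h import *
save(app(load(),[0,-.7,.35],[0,0,0]))
st(); print(rel(cmd(),load()))
for th in (.45,.4,.35,.3,.25,.2,.15,.1,.05,0,-.037): print(th,rel(load(),barpose(th)))
E
```

```text
t 7.75 p [0.6742 0.0291 0.0969] bed [-132.9  -60.5   96.9] F [-0.7  0.4 -0.2] Fbed [ 0.5  0.6 -0.2] gap 0.0182 q [ 0.17  0.59  1.62 -0.54  1.    0.32]
([-0.06, -0.07, 0.08], [0.01, -0.04, -0.03])
0.45 ([0.01, 0.02, 0.02], [0.01, -0.0, 0.02])
0.4 ([0.01, 0.04, 0.56], [2.88, -0.0, 0.02])
0.35 ([0.01, 0.04, 1.1], [5.74, -0.0, 0.02])
0.3 ([0.01, 0.01, 1.63], [8.61, -0.0, 0.02])
0.25 ([0.01, -0.04, 2.17], [11.47, 0.0, 0.02])
0.2 ([0.01, -0.12, 2.7], [14.34, 0.0, 0.02])
0.15 ([0.01, -0.23, 3.22], [17.2, 0.0, 0.02])
0.1 ([0.01, -0.36, 3.74], [20.07, 0.0, 0.02])
0.05 ([0.01, -0.52, 4.25], [22.93, 0.0, 0.02])
0 ([0.01, -0.7, 4.76], [25.8, 0.0, 0.02])
-0.037 ([0.01, -0.86, 5.12], [27.92, 0.0, 0.02])
```

Call:
send_rows(steps=[{"travel": [0, 0.05, 0.55], "twist": [2.9, 0, 0], "fingers": 1}, {"travel": [0, 0.05, 1.1], "twist": [5.75, 0, 0], "fingers": 1}, {"travel": [0, 0, 1.65], "twist": [8.6, 0, 0], "fingers": 1}, {"travel": [0, -0.05, 2.15], "twist": [11.45, 0, 0], "fingers": 1}, {"travel": [0, -0.1, 2.7], "twist": [14.35, 0, 0], "fingers": 1}, {"travel": [0, -0.1, 2.7], "twist": [14.35, 0, 0], "fingers": 1}])

```text
clock: 8.35
ee_pos: [0.6757, 0.0208, 0.0723]
ee_rot: [2.938, 0.25, 0.026]
contact_force: [-3.9, 10.1, 5.4]
finger_gap: 0.0185
```

```bash
python3 - <<'E'
from h import *
save(app(load(),[0,-.1,2.7],[14.35,0,0]))
st(); print(rel(cmd(),load()),sense()["wrist_torque"])
for th in (.2,.15,.1,.05,0,-.037,-.05): print(th,rel(load(),barpose(th)))
crop("scene","b1",250,130,390,270,5)
E
```

```text
t 8.35 p [0.6757 0.0208 0.0723] bed [-141.4  -60.6   72.3] F [-3.9 10.1  5.4] Fbed [10.6  2.1  5.4] gap 0.0185 q [ 0.05  0.59  1.62 -0.24  0.92  0.03]
([-0.06, 0.18, 0.16], [-0.34, -0.05, -0.16]) [1.39852079 0.53824439 0.07957414]
0.2 ([0.01, -0.02, 0.0], [-0.01, 0.0, 0.02])
0.15 ([0.01, 0.01, 0.54], [2.85, 0.0, 0.02])
0.1 ([0.01, 0.01, 1.07], [5.72, 0.0, 0.02])
0.05 ([0.01, -0.02, 1.61], [8.58, 0.0, 0.02])
0 ([0.01, -0.07, 2.14], [11.45, 0.0, 0.02])
-0.037 ([0.01, -0.13, 2.54], [13.57, 0.0, 0.02])
-0.05 ([0.01, -0.15, 2.67], [14.31, 0.01, 0.02])
```

View pics/b1.png

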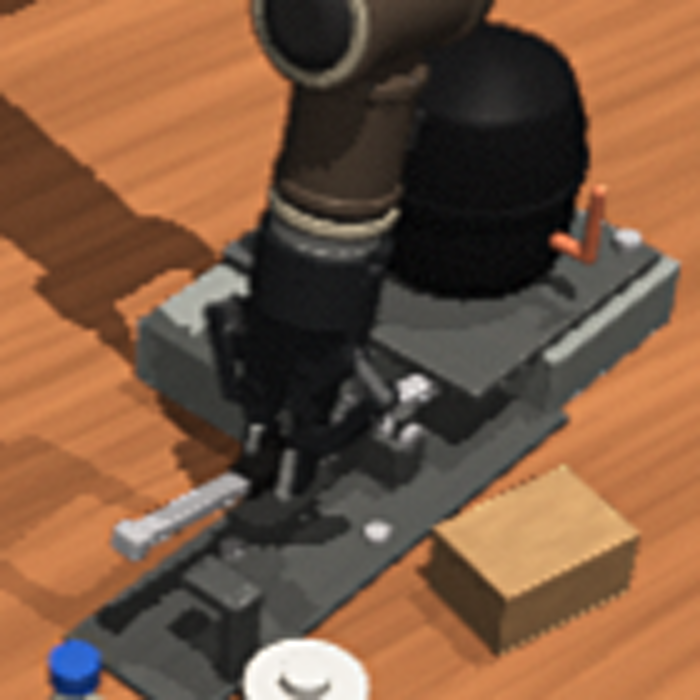

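Call:
send_rows(steps=[{"travel": [0, 0, 0.35], "twist": [1.9, 0, 0], "fingers": 1}, {"travel": [0, 0, 0.7], "twist": [3.8, 0, 0], "fingers": 1}, {"travel": [0, 0, 1.05], "twist": [5.7, 0, 0], "fingers": 1}, {"travel": [0, 0, 1.4], "twist": [7.5, 0, 0], "fingers": 1}, {"travel": [0, -0.05, 1.75], "twist": [9.4, 0, 0], "fingers": 1}, {"travel": [0, -0.05, 2.15], "twist": [11.45, 0, 0], "fingers": 1}, {"travel": [0, -0.1, 2.45], "twist": [13, 0, 0], "fingers": 1}, {"travel": [0, -0.1, 2.45], "twist": [13, 0, 0], "fingers": 1}])

```text
clock: 9.2
ee_pos: [0.6766, 0.0184, 0.0499]
ee_rot: [-3.097, -0.267, 0.004]
contact_force: [-4.3, 12.8, 10.0]
finger_gap: 0.018
```

```bash
python3 - <<'E'
from h import *
save(app(load(),[0,-.1,2.45],[13,0,0]))
st(); print(rel(cmd(),load()),sense()["wrist_torque"])
p,Rt=barpose(-.03); b=(Rt@np.linalg.inv(M),p-Rt[:,2]*.005)
overlay("scene","b2",[(BAR,b),(box(-242,-218,-118,-76,56,68),pose2(BEDP))],250,130,390,270,5); crop("top","b3",200,130,340,250,5)
E
```

```text
t 9.2 p [0.6766 0.0184 0.0499] bed [-143.9  -61.1   49.9] F [-4.3 12.8 10. ] Fbed [13.4  2.  10. ] gap 0.018 q [-0.05  0.63  1.6   0.04  0.92 -0.25]
([-0.12, 0.36, 0.29], [-0.35, -0.04, -0.01]) [1.47993377 0.59931476 0.34636033]
```

View pics/b2.png

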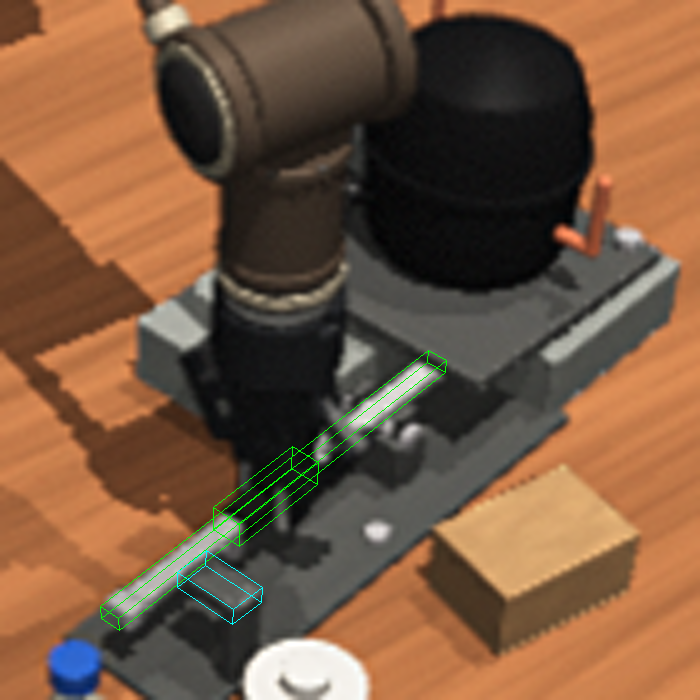

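View pics/b3.png

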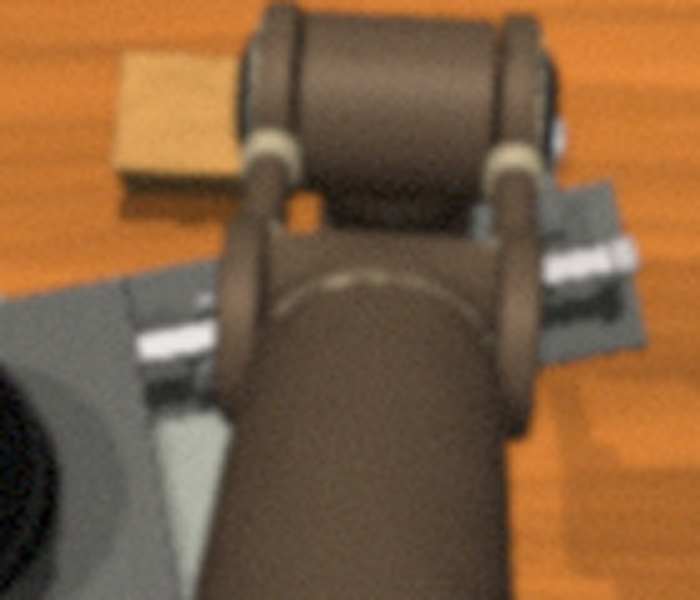

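```bash
python3 - <<'E'
from h import *
c=load()
t=barpose(-.045,lift=-3,ahead=104); print(rel(c,t))
n=app(c,[0,-.4,.4],[.85,0,0]); print(rel(n,t))
E
```

```text
([0.01, -0.3, 0.47], [1.03, 0.01, 0.02])
([0.01, 0.1, 0.07], [0.18, 0.01, 0.02])
```

Call:
send_rows(steps=[{"travel": [0, -0.15, 0.2], "twist": [0.5, 0, 0], "fingers": 1}, {"travel": [0, -0.3, 0.45], "twist": [1, 0, 0], "fingers": 1}, {"travel": [0, -0.3, 0.45], "twist": [1, 0, 0], "fingers": 1}])

```text
clock: 9.6
ee_pos: [0.6771, 0.0186, 0.0474]
ee_rot: [-3.085, -0.27, 0.004]
contact_force: [-5.8, 4.4, 16.4]
finger_gap: 0.0185
```

```bash
python3 - <<'E'
from h import *
save(app(load(),[0,-.3,.45],[1,0,0]))
st(); c=cmd(); print(rel(c,load()))
Rb=c[1]@np.linalg.inv(M); g=c[0]-c[1][:,2]*.005
for P in ((-83,0,5),(161,0,5),(0,0,0)): print(P,w2b(g+Rb@(np.array(P)/1000)))
for ph in (0,.045,.09,.13,.15):print(ph,rel(load(),barpose(-.045,yaw=ph,lift=-3,ahead=104)))
crop("scene","b4",240,180,360,270,6)
crop("scene","b5",265,140,395,240,6)
E
```

```text
t 9.6 p [0.6771 0.0186 0.0474] bed [-143.7  -61.6   47.4] F [-5.8  4.4 16.4] Fbed [ 5.3  5.  16.4] gap 0.0185 q [-0.06  0.63  1.6   0.06  0.92 -0.27]
([-0.16, 0.07, 0.49], [-0.02, -0.08, 0.14])
(-83, 0, 5) [-227.08893996  -61.77850384   53.7006735 ]
(161, 0, 5) [ 16.66344929 -61.11660456  64.67038751]
(0, 0, 0) [-143.94836116  -61.55968749   52.43723497]
0 ([0.01, 0.0, 0.02], [0.03, 0.01, 0.02])
0.045 ([0.47, -0.01, 0.02], [0.03, -0.11, -2.56])
0.09 ([0.94, -0.04, 0.02], [0.03, -0.22, -5.14])
0.13 ([1.36, -0.08, 0.02], [0.03, -0.33, -7.42])
0.15 ([1.56, -0.11, 0.03], [0.02, -0.38, -8.57])
```

View pics/b4.png

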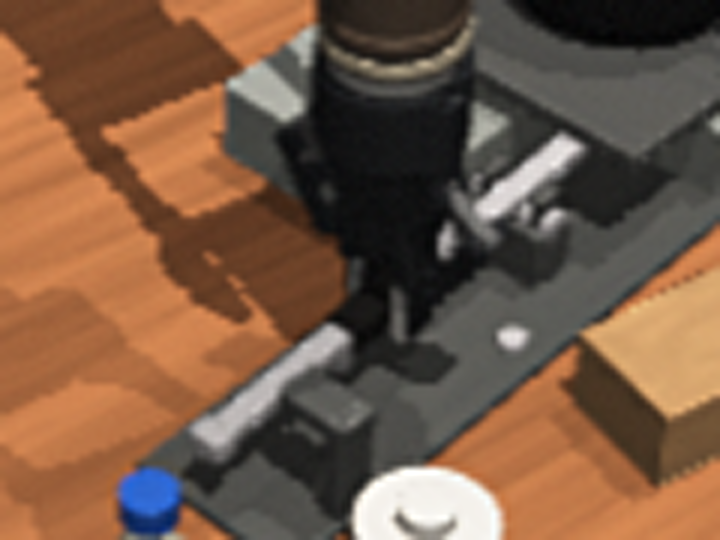

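View pics/b5.png

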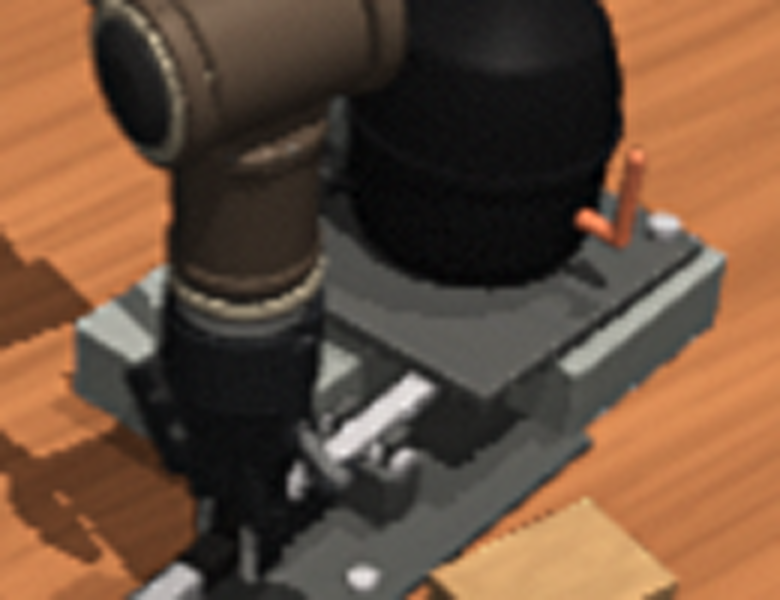

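Call:
send_rows(steps=[{"travel": [0, 0, 0.15], "twist": [0.2, 0, 0], "fingers": 1}, {"travel": [0.3, 0, 0.15], "twist": [0.2, -0.1, -1.7], "fingers": 1}, {"travel": [0.6, 0, 0.15], "twist": [0.2, -0.2, -3.4], "fingers": 1}, {"travel": [0.6, 0, 0.15], "twist": [0.2, -0.2, -3.4], "fingers": 1}])

```text
clock: 10.1
ee_pos: [0.6833, 0.0198, 0.0464]
ee_rot: [-3.072, -0.358, 0.007]
contact_force: [-5.6, 3.9, 15.8]
finger_gap: 0.0185
```

```bash
cat >> h.py <<'E'
def bar():
    cs=[cmd()]; c=cs[0]
    Rb=c[1]@np.linalg.inv(M); g=c[0]-c[1][:,2]*.005
    for n,P in (("necktop",(-83,0,5)),("tiptop",(161,0,5)),("grip",(0,0,0))): print(n,np.round(w2b(g+Rb@(np.array(P)/1000)),1))
E
python3 - <<'E'
from h import *
save(app(load(),[.6,0,.15],[.2,-.2,-3.4]))
st(); c=cmd(); print(rel(c,load())); bar()
crop("scene","b6",240,180,360,270,6)
for ph in (.06,.1,.13,.14):print(ph,rel(load(),barpose(-.048,yaw=ph,lift=-4.2,ahead=104)))
E
```

```text
t 10.1 p [0.6833 0.0198 0.0464] bed [-143.6  -67.9   46.4] F [-5.6  3.9 15.8] Fbed [ 4.8  4.9 15.8] gap 0.0185 q [-0.06  0.65  1.58  0.06  0.93 -0.32]
([-0.2, 0.07, 0.54], [-0.07, -0.12, 0.0])
necktop [-226.9  -72.9   52.3]
tiptop [ 16.4 -58.3  64.4]
grip [-143.9  -67.9   51.4]
0.06 ([0.03, -0.01, 0.02], [-0.0, 0.05, -0.02])
0.1 ([0.45, -0.01, 0.02], [-0.01, -0.06, -2.31])
0.13 ([0.76, -0.03, 0.02], [-0.01, -0.14, -4.02])
0.14 ([0.86, -0.04, 0.02], [-0.01, -0.17, -4.6])
```

View pics/b6.png

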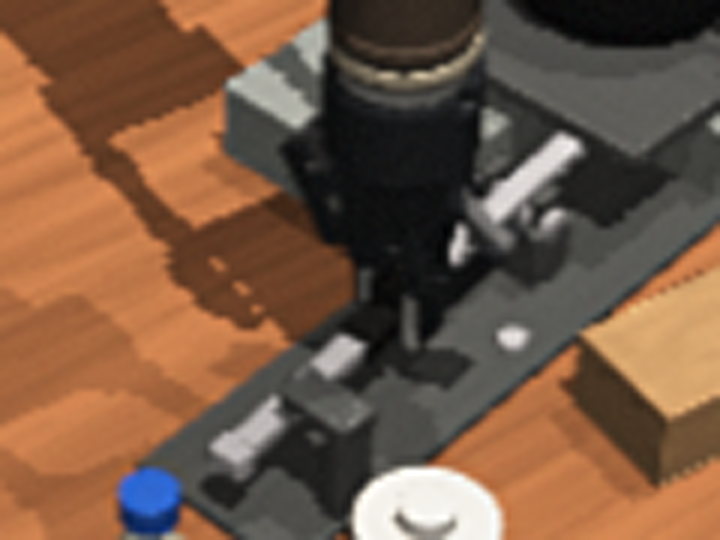

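Call:
send_rows(steps=[{"travel": [0.25, 0, 0], "twist": [0, 0, -1.4], "fingers": 1}, {"travel": [0.5, 0, 0], "twist": [0, -0.1, -2.8], "fingers": 1}, {"travel": [0.65, 0, 0], "twist": [0, -0.1, -3.6], "fingers": 1}, {"travel": [0.65, 0, -0.1], "twist": [0, -0.1, -3.6], "fingers": 1}, {"travel": [0.65, 0, -0.3], "twist": [-0.3, -0.1, -3.6], "fingers": 1}, {"travel": [0.65, 0, -0.45], "twist": [-0.5, -0.1, -3.6], "fingers": 1}, {"travel": [0.65, 0, -0.45], "twist": [-0.5, -0.1, -3.6], "fingers": 1}])

```text
clock: 10.85
ee_pos: [0.6902, 0.0212, 0.0494]
ee_rot: [-3.069, -0.453, 0.001]
contact_force: [-0.8, 4.8, 6.4]
finger_gap: 0.0181
```

```bash
python3 - <<'E'
from h import *
save(app(load(),[.65,0,-.45],[-.5,-.1,-3.6]))
st(); c=cmd(); print(rel(c,load())); bar()
crop("scene","b7",240,180,360,270,6)
E
```

```text
t 10.85 p [0.6902 0.0212 0.0494] bed [-143.4  -75.    49.4] F [-0.8  4.8  6.4] Fbed [ 4.8 -0.1  6.4] gap 0.0181 q [-0.05  0.65  1.56  0.05  0.94 -0.37]
([-0.26, 0.04, 0.39], [0.01, -0.27, -0.08])
necktop [-226.2  -85.    56.2]
tiptop [ 15.9 -55.5  65.7]
grip [-143.6  -75.    54.4]
```

View pics/b7.png

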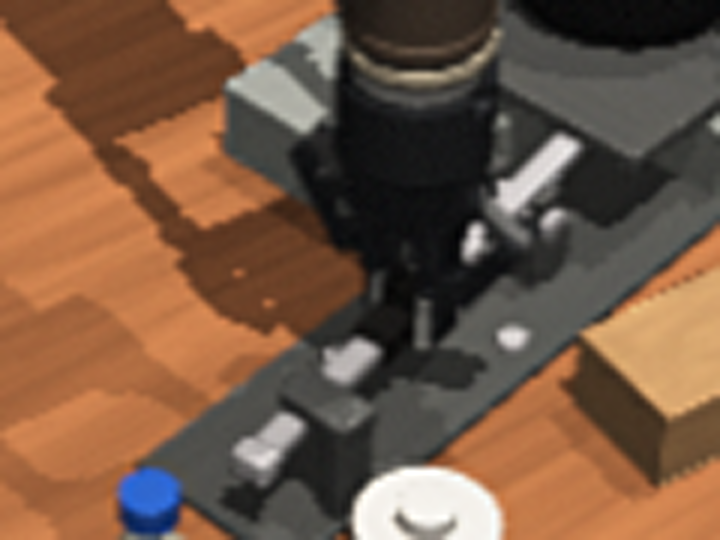

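Call:
send_rows(steps=[{"travel": [-0.1, 0, -0.15], "twist": [-0.2, 0, 0], "fingers": 1}, {"travel": [-0.2, 0, -0.3], "twist": [-0.3, 0, 0], "fingers": 1}, {"travel": [-0.2, 0, -0.3], "twist": [-0.3, 0, 0], "fingers": 5}, {"travel": [-0.2, 0, -0.3], "twist": [-0.3, 0, 0], "fingers": 5}, {"travel": [-0.2, 0, -0.3], "twist": [-0.3, 0, 0], "fingers": 5}, {"travel": [-0.2, 0, -0.3], "twist": [-0.3, 0, 0], "fingers": 5}])

```text
clock: 11.5
ee_pos: [0.6861, 0.0189, 0.049]
ee_rot: [-3.075, -0.456, 0.008]
contact_force: [-0.1, -0.2, -0.5]
finger_gap: 0.0501
```

```bash
python3 - <<'E'
from h import *
save(app(load(),[-.2,0,-.3],[-.3,0,0]))
st(); c=cmd(); print(rel(c,load())); bar()
crop("scene","b8",240,170,360,260,6)
c=load(); up=app(c,[0,0,-12],[0,0,0]); print(up[0])
t=tool(SHIMP[:2]+[.11],SHIMP[2]); print(rel(c,t))
E
```

```text
t 11.5 p [0.6861 0.0189 0.049 ] bed [-145.   -70.5   49. ] F [-0.1 -0.2 -0.5] Fbed [-0.1  0.1 -0.5] gap 0.0501 q [-0.05  0.65  1.57  0.04  0.93 -0.37]
([0.0, -0.06, 0.05], [0.02, 0.02, -0.01])
necktop [-227.6  -80.7   56.2]
tiptop [ 14.4 -50.9  64.4]
grip [-145.1  -70.5   54. ]
[0.68713003 0.01562064 0.16843469]
([-20.6, 20.83, -6.37], [-1.49, 1.61, 94.83])
```

View pics/b8.png

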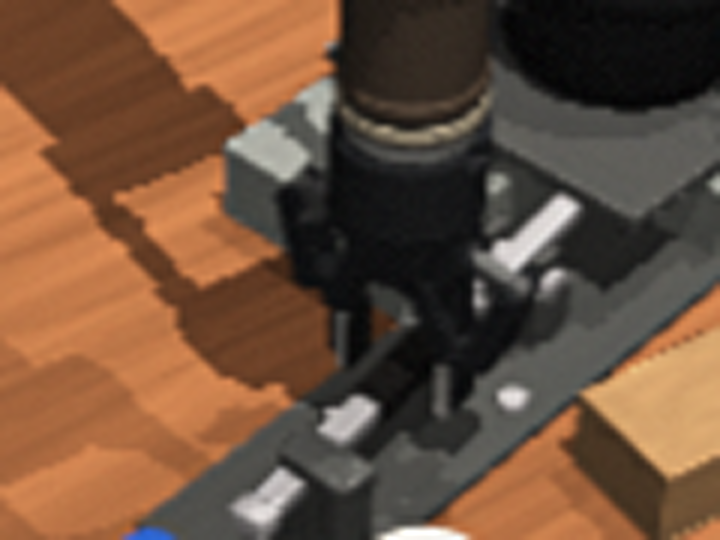

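Call:
send_rows(steps=[{"travel": [0, 0, -4], "twist": [0, 0, 0], "fingers": 5}, {"travel": [0, 0, -9], "twist": [0, 0, 0], "fingers": 5}, {"travel": [0, 0, -14], "twist": [0, 0, 0], "fingers": 5}, {"travel": [-20.5, 20.8, -14], "twist": [-1.5, 1.6, 94.8], "fingers": 5}, {"travel": [-20.5, 20.8, -14], "twist": [-1.5, 1.6, 94.8], "fingers": 5}, {"travel": [-20.5, 20.8, -14], "twist": [-1.5, 1.6, 94.8], "fingers": 5}, {"travel": [-20.5, 20.8, -14], "twist": [-1.5, 1.6, 94.8], "fingers": 5}, {"travel": [-20.5, 20.8, -14], "twist": [-1.5, 1.6, 94.8], "fingers": 5}, {"travel": [-20.5, 20.8, -14], "twist": [-1.5, 1.6, 94.8], "fingers": 5}, {"travel": [-20.5, 20.8, -14], "twist": [-1.5, 1.6, 94.8], "fingers": 5}, {"travel": [-20.5, 20.8, -14], "twist": [-1.5, 1.6, 94.8], "fingers": 5}, {"travel": [-20.5, 20.8, -14], "twist": [-1.5, 1.6, 94.8], "fingers": 5}, {"travel": [-20.5, 20.8, -14], "twist": [-1.5, 1.6, 94.8], "fingers": 5}, {"travel": [-20.5, 20.8, -14], "twist": [-1.5, 1.6, 94.8], "fingers": 5}, {"travel": [-20.5, 20.8, -14], "twist": [-1.5, 1.6, 94.8], "fingers": 5}, {"travel": [-20.5, 20.8, -10], "twist": [-1.5, 1.6, 94.8], "fingers": 5}, {"travel": [-20.6, 20.8, -6.4], "twist": [-1.5, 1.6, 94.8], "fingers": 5}, {"travel": [-20.6, 20.8, -6.4], "twist": [-1.5, 1.6, 94.8], "fingers": 5}])

```text
clock: 13.35
ee_pos: [0.5452, -0.239, 0.1002]
ee_rot: [2.443, -1.971, -0.019]
contact_force: [-1.4, 0.9, -1.0]
finger_gap: 0.05
```

```bash
python3 - <<'E'
from h import *
save(app(load(),[-20.6,20.8,-6.4],[-1.5,1.6,94.8]))
st(); print(rel(cmd(),load())); print(rel(load(),tool(SHIMP[:2]+[.034],SHIMP[2])))
overlay("scene","c1",[(SHIM,pose2(SHIMP))],150,150,400,290,3.1)
overlay("scene","c2",[(BED,pose2(BEDP))],250,130,390,270,5)
overlay("top","c3",[(BED,pose2(BEDP))],150,140,330,280,4)
E
```

```text
t 13.35 p [ 0.5452 -0.239   0.1002] bed [-375.   112.5  100.2] F [-1.4  0.9 -1. ] Fbed [ 1.1  1.3 -1. ] gap 0.05 q [-0.49  0.43  1.79 -0.    0.93  0.87]
([0.32, -0.4, -0.52], [0.55, 0.46, 0.15])
([0.03, -0.01, 7.63], [0.01, 0.0, 0.03])
```

View pics/c1.png

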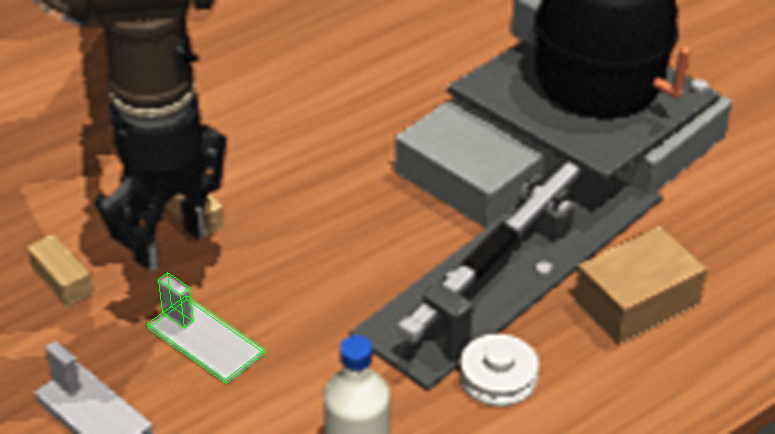

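View pics/c2.png

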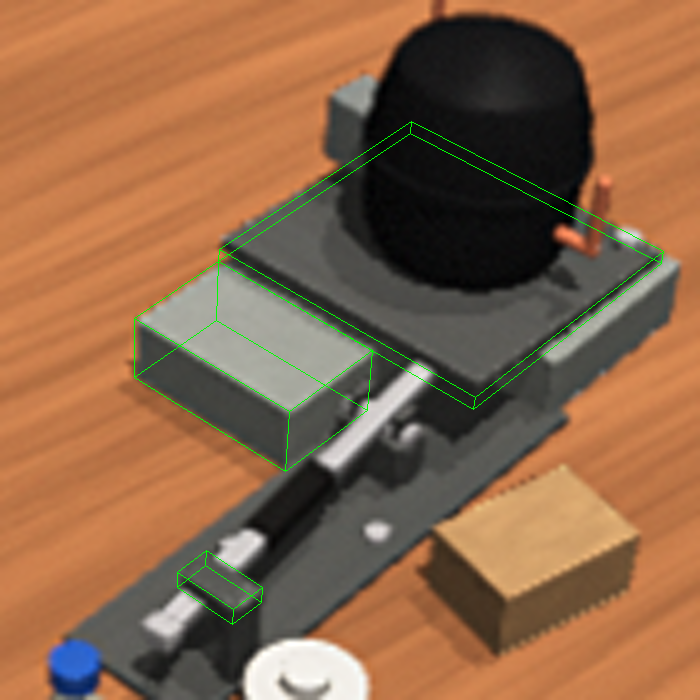

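View pics/c3.png

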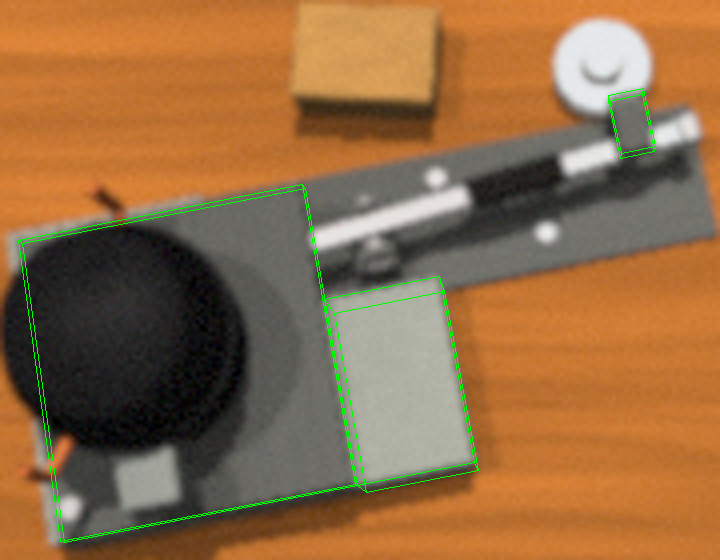

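Call:
send_rows(steps=[{"travel": [0.05, 0, 0], "twist": [0, 0, 0], "fingers": 5}, {"travel": [0.05, 0, 4], "twist": [0, 0, 0], "fingers": 5}, {"travel": [0.05, 0, 6.5], "twist": [0, 0, 0], "fingers": 5}, {"travel": [0.05, 0, 7.6], "twist": [0, 0, 0], "fingers": 5}, {"travel": [0.05, 0, 7.6], "twist": [0, 0, 0], "fingers": 5}])

```text
clock: 14.0
ee_pos: [0.5498, -0.2418, 0.0293]
ee_rot: [2.443, -1.975, -0.002]
contact_force: [-0.1, 0.3, 0.4]
finger_gap: 0.05
```

```bash
python3 - <<'E'
from h import *
save(app(load(),[.05,0,7.6],[0,0,0]))
st(); print(rel(cmd(),load()))
crop("scene","c4",150,180,270,280,6)
E
```

```text
t 14.0 p [ 0.5498 -0.2418  0.0293] bed [-378.5  108.4   29.3] F [-0.1  0.3  0.4] Fbed [0.3 0.  0.4] gap 0.05 q [-0.49  0.54  1.8  -0.    0.8   0.87]
([0.0, -0.01, -0.01], [0.06, 0.05, 0.02])
```

View pics/c4.png

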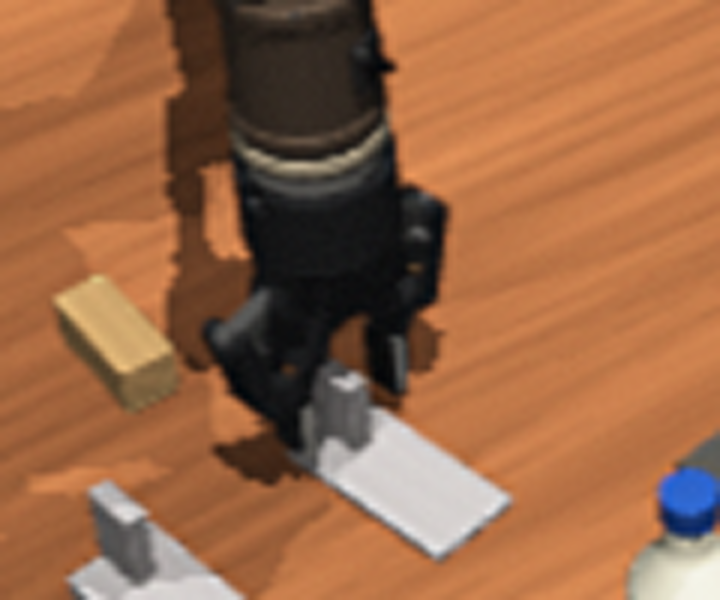

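Call:
send_rows(steps=[{"travel": [0, 0, 0], "twist": [0, 0, 0], "fingers": 0.4}, {"travel": [0, 0, 0], "twist": [0, 0, 0], "fingers": 0.4}, {"travel": [0, 0, 0], "twist": [0, 0, 0], "fingers": 0.4}, {"travel": [0, 0, 0], "twist": [0, 0, 0], "fingers": 0.4}, {"travel": [0, 0, 0], "twist": [0, 0, 0], "fingers": 0.4}, {"travel": [0, 0, 0], "twist": [0, 0, 0], "fingers": 0.4}, {"travel": [0, 0, 0], "twist": [0, 0, 0], "fingers": 0.4}], force=60)

```text
clock: 14.75
ee_pos: [0.5514, -0.2427, 0.0313]
ee_rot: [-2.442, 1.975, -0.004]
contact_force: [-0.6, -1.2, 6.2]
finger_gap: 0.0115
```

```bash
python3 - <<'E'
from h import *
st(); print(rel(load(),tool(b2w([-105,50,84+40]),BEDP[2])))
E
```

```text
t 14.75 p [ 0.5514 -0.2427  0.0313] bed [-379.7  107.    31.3] F [-0.6 -1.2  6.2] Fbed [-1.   0.8  6.2] gap 0.0115 q [-0.49  0.54  1.8  -0.    0.8   0.87]
([-27.11, -6.88, -8.97], [0.01, 0.01, -87.79])
```

Call:
send_rows(steps=[{"travel": [0, 0, -3], "twist": [0, 0, 0], "fingers": 0.4}, {"travel": [0, 0, -8], "twist": [0, 0, 0], "fingers": 0.4}, {"travel": [0, 0, -13], "twist": [0, 0, 0], "fingers": 0.4}, {"travel": [-2.5, -0.6, -14], "twist": [0, 0, -8], "fingers": 0.4}, {"travel": [-5, -1.2, -14], "twist": [0, 0, -16], "fingers": 0.4}, {"travel": [-7.5, -1.8, -14], "twist": [0, 0, -24], "fingers": 0.4}, {"travel": [-10, -2.4, -14], "twist": [0, 0, -32], "fingers": 0.4}, {"travel": [-12.5, -3, -14], "twist": [0, 0, -40], "fingers": 0.4}, {"travel": [-15, -3.6, -14], "twist": [0, 0, -48], "fingers": 0.4}, {"travel": [-17.5, -4.2, -14], "twist": [0, 0, -56], "fingers": 0.4}, {"travel": [-20, -5, -14], "twist": [0, 0, -64], "fingers": 0.4}, {"travel": [-22.5, -5.6, -14], "twist": [0, 0, -72], "fingers": 0.4}, {"travel": [-25, -6.3, -13], "twist": [0, 0, -80], "fingers": 0.4}, {"travel": [-27.1, -6.9, -11], "twist": [0, 0, -87.8], "fingers": 0.4}, {"travel": [-27.1, -6.9, -9], "twist": [0, 0, -87.8], "fingers": 0.4}, {"travel": [-27.1, -6.9, -9], "twist": [0, 0, -87.8], "fingers": 0.4}, {"travel": [-27.1, -6.9, -9], "twist": [0, 0, -87.8], "fingers": 0.4}])

```text
clock: 16.45
ee_pos: [0.56, 0.0375, 0.1189]
ee_rot: [-3.13, -0.27, 0.004]
contact_force: [0.7, 0.0, -2.1]
finger_gap: 0.011
```

```bash
python3 - <<'E'
from h import *
save(app(load(),[-27.1,-6.9,-9],[0,0,-87.8]))
st(); print(rel(cmd(),load()))
p,Rt=tool(b2w([-105,50,124]),BEDP[2],grasp=False)
I=[(SHIM,(Rt@np.linalg.inv(M),p)),(BED[:12],pose2(BEDP))]
overlay("scene","d1",I,230,110,370,250,5)
overlay("top","d2",I,180,160,320,290,5)
for x,z in((-105,85),(-105,84),(-60,84)): print(x,z,rel(load(),tool(b2w([x,50,z]),BEDP[2])))
E
```

```text
t 16.45 p [0.56   0.0375 0.1189] bed [-105.1   50.5  118.9] F [ 0.7  0.  -2.1] Fbed [-0.1 -0.7 -2.1] gap 0.011 q [-0.01  0.34  1.87 -0.    0.93 -0.18]
([0.08, -0.01, -0.04], [-0.01, 0.13, -0.0])
-105 85 ([-0.02, -0.01, 3.93], [-0.0, 0.01, 0.01])
-105 84 ([-0.02, -0.01, 4.03], [-0.0, 0.01, 0.01])
-60 84 ([-0.02, -4.51, 4.03], [-0.0, 0.01, 0.01])
```

View pics/d1.png

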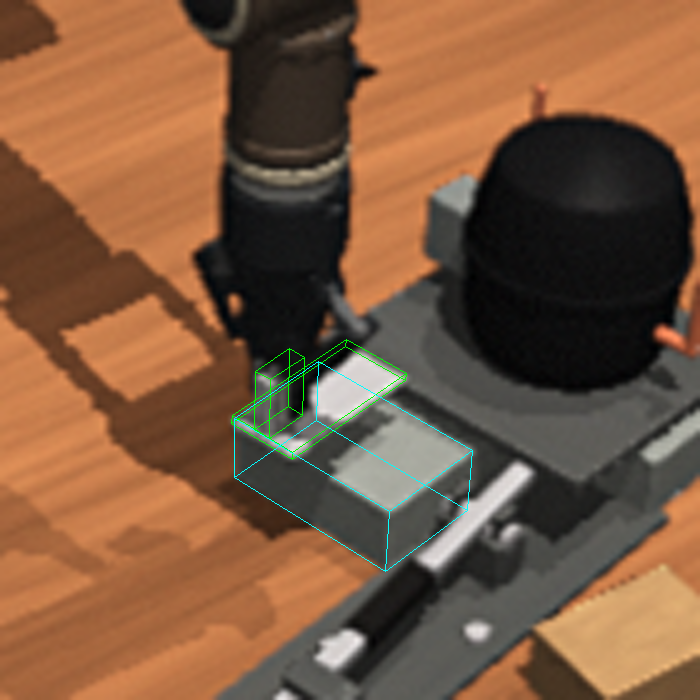

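View pics/d2.png

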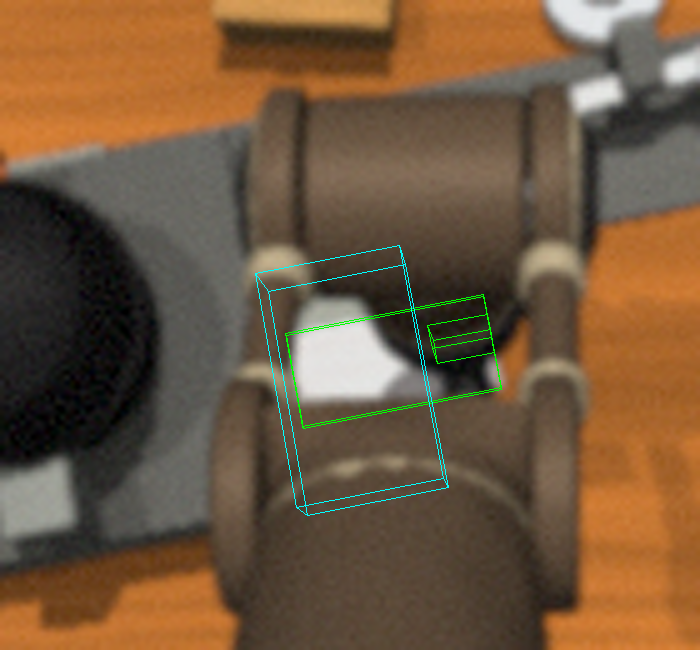

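Call:
send_rows(steps=[{"travel": [0, 0, 2], "twist": [0, 0, 0], "fingers": 0.4}, {"travel": [0, 0, 3.3], "twist": [0, 0, 0], "fingers": 0.4}, {"travel": [0, 0, 3.8], "twist": [0, 0, 0], "fingers": 0.4}, {"travel": [0, 0, 4.0], "twist": [0, 0, 0], "fingers": 0.4}, {"travel": [0, 0, 4.0], "twist": [0, 0, 0], "fingers": 0.4}])

```text
clock: 17.05
ee_pos: [0.5602, 0.0369, 0.0813]
ee_rot: [3.13, 0.271, -0.005]
contact_force: [-5.6, -1.4, 7.6]
finger_gap: 0.0115
```

```bash
python3 - <<'E'
from h import *
save(app(load(),[0,0,4.0],[0,0,0]))
st(); print(rel(cmd(),load()))
E
```

```text
t 17.05 p [0.5602 0.0369 0.0813] bed [-105.7   50.4   81.3] F [-5.6 -1.4  7.6] Fbed [-0.4  5.8  7.6] gap 0.0115 q [-0.01  0.4   1.89 -0.    0.86 -0.18]
([0.06, -0.06, 0.19], [-0.0, 0.17, 0.01])
```

Call:
send_rows(steps=[{"travel": [0, 0, -0.18], "twist": [0, 0, 0], "fingers": 0.4}, {"travel": [0, 0, -0.18], "twist": [0, 0, 0], "fingers": 0.4}, {"travel": [0, -0.5, -0.18], "twist": [0, 0, 0], "fingers": 0.4}, {"travel": [0, -1, -0.18], "twist": [0, 0, 0], "fingers": 0.4}, {"travel": [0, -1.5, -0.18], "twist": [0, 0, 0], "fingers": 0.4}, {"travel": [0, -1.5, -0.18], "twist": [0, 0, 0], "fingers": 0.4}])

```text
clock: 17.65
ee_pos: [0.5582, 0.0533, 0.0814]
ee_rot: [-3.129, -0.271, 0.0]
contact_force: [-0.1, -0.1, -1.4]
finger_gap: 0.0111
```

```bash
python3 - <<'E'
from h import *
save(app(load(),[0,-1.5,-.18],[0,0,0]))
st(); print(rel(cmd(),load()))
crop("scene","d3",240,130,360,250,6)
E
```

```text
t 17.65 p [0.5582 0.0533 0.0814] bed [-89.2  49.6  81.4] F [-0.1 -0.1 -1.4] Fbed [-0.1  0.1 -1.4] gap 0.0111 q [ 0.02  0.4   1.89  0.    0.85 -0.16]
([-0.02, 0.09, 0.02], [-0.03, -0.0, 0.04])
```

View pics/d3.png

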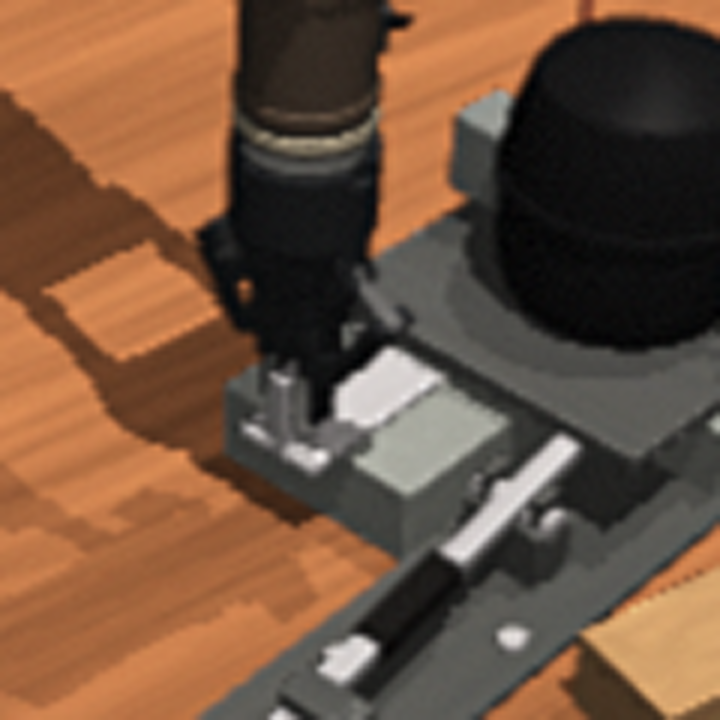

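Call:
send_rows(steps=[{"travel": [0, -0.5, 0.05], "twist": [0, 0, 0], "fingers": 0.4}, {"travel": [0, -1, 0.05], "twist": [0, 0, 0], "fingers": 0.4}, {"travel": [0, -1.5, 0.05], "twist": [0, 0, 0], "fingers": 0.4}, {"travel": [0, -2, 0.05], "twist": [0, 0, 0], "fingers": 0.4}, {"travel": [0, -2.5, 0.05], "twist": [0, 0, 0], "fingers": 0.4}, {"travel": [0, -3, 0.05], "twist": [0, 0, 0], "fingers": 0.4}, {"travel": [0, -3.5, 0.05], "twist": [0, 0, 0], "fingers": 0.4}, {"travel": [0, -3.5, 0.05], "twist": [0, 0, 0], "fingers": 0.4}])

```text
clock: 18.5
ee_pos: [0.5526, 0.0877, 0.0813]
ee_rot: [-3.129, -0.271, -0.001]
contact_force: [0.5, -1.1, 3.7]
finger_gap: 0.0111
```

```bash
python3 - <<'E'
from h import *
save(app(load(),[0,-3.5,.05],[0,0,0]))
st(); print(rel(cmd(),load()))
E
```

```text
t 18.5 p [0.5526 0.0877 0.0813] bed [-54.3  49.2  81.3] F [ 0.5 -1.1  3.7] Fbed [-1.2 -0.3  3.7] gap 0.0111 q [ 0.08  0.4   1.89  0.    0.85 -0.09]
([-0.06, 0.07, 0.07], [-0.04, -0.05, 0.01])
```

Call:
send_rows(steps=[{"travel": [0, -0.1, -0.03], "twist": [0, 0, 0], "fingers": 0.4}, {"travel": [0, -0.2, -0.03], "twist": [0, 0, 0], "fingers": 0.4}, {"travel": [0, -0.3, -0.03], "twist": [0, 0, 0], "fingers": 0.4}, {"travel": [0, -0.3, -0.03], "twist": [0, 0, 0], "fingers": 0.4}])

```text
clock: 18.9
ee_pos: [0.5519, 0.0896, 0.0813]
ee_rot: [3.13, 0.27, -0.0]
contact_force: [0.7, -3.4, 3.7]
finger_gap: 0.0112
```

Call:
send_rows(steps=[{"travel": [0, -0.1, 0], "twist": [0, 0, 0], "fingers": 0.4}, {"travel": [0, -0.2, 0], "twist": [0, 0, 0], "fingers": 0.4}, {"travel": [0, -0.2, 0], "twist": [0, 0, 0], "fingers": 0.4}])

```text
clock: 19.2
ee_pos: [0.5515, 0.0917, 0.0813]
ee_rot: [3.13, 0.27, -0.0]
contact_force: [-0.4, -4.1, 4.0]
finger_gap: 0.0111
```

Call:
send_rows(steps=[{"travel": [0, -0.1, -0.04], "twist": [0, 0, 0], "fingers": 0.4}, {"travel": [0, -0.2, -0.08], "twist": [0, 0, 0], "fingers": 0.4}, {"travel": [0, -0.2, -0.08], "twist": [0, 0, 0], "fingers": 0.4}])

```text
clock: 19.5
ee_pos: [0.5506, 0.0939, 0.0815]
ee_rot: [-3.13, -0.271, 0.002]
contact_force: [0.3, -2.6, -0.5]
finger_gap: 0.0115
```

```bash
python3 - <<'E'
from h import *
save(app(load(),[0,-.7,-.11],[0,0,0]))
st(); print(rel(cmd(),load()))
crop("scene","d4",240,130,360,250,6)
E
```

```text
t 19.5 p [0.5506 0.0939 0.0815] bed [-47.9  50.2  81.5] F [ 0.3 -2.6 -0.5] Fbed [-2.6  0.1 -0.5] gap 0.0115 q [ 0.09  0.39  1.9   0.    0.85 -0.08]
([0.03, 0.01, -0.03], [-0.01, 0.05, 0.02])
```

View pics/d4.png

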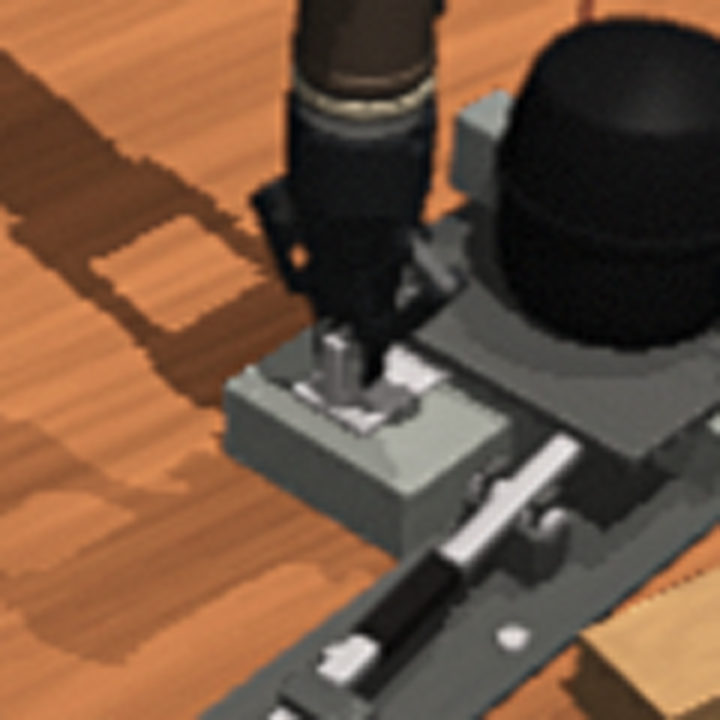

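Call:
send_rows(steps=[{"travel": [0, -0.1, 0], "twist": [0, 0, 0], "fingers": 0.4}, {"travel": [0, -0.15, 0], "twist": [0, 0, 0], "fingers": 0.4}, {"travel": [0, -0.15, 0], "twist": [0, 0, 0], "fingers": 0.4}])

```text
clock: 19.85
ee_pos: [0.5507, 0.0941, 0.0817]
ee_rot: [3.128, 0.272, -0.001]
contact_force: [2.0, -5.9, -0.3]
finger_gap: 0.0112
```

Call:
send_rows(steps=[{"travel": [0, -0.1, 0], "twist": [0, 0, 0], "fingers": 0.4}, {"travel": [0, -0.15, 0], "twist": [0, 0, 0], "fingers": 0.4}, {"travel": [0, -0.15, 0], "twist": [0, 0, 0], "fingers": 0.4}])

```text
clock: 20.15
ee_pos: [0.5508, 0.0942, 0.082]
ee_rot: [3.125, 0.273, -0.001]
contact_force: [1.4, -10.5, 1.0]
finger_gap: 0.0113
```

Call:
send_rows(steps=[{"travel": [0, 0.1, 0.03], "twist": [0, 0, 0], "fingers": 0.4}, {"travel": [0, 0.2, 0.06], "twist": [0, 0, 0], "fingers": 0.4}, {"travel": [0, 0.2, 0.06], "twist": [0, 0, 0], "fingers": 0.4}])

```text
clock: 20.45
ee_pos: [0.5508, 0.094, 0.0815]
ee_rot: [3.129, 0.271, -0.001]
contact_force: [0.7, -5.0, 1.5]
finger_gap: 0.0111
```

Call:
send_rows(steps=[{"travel": [0, 0, 0], "twist": [0, 0, 0], "fingers": 2}, {"travel": [0, 0, 0], "twist": [0, 0, 0], "fingers": 3.5}, {"travel": [0, 0, 0], "twist": [0, 0, 0], "fingers": 3.5}, {"travel": [0, 0, 0], "twist": [0, 0, 0], "fingers": 3.5}, {"travel": [0, 0, 0], "twist": [0, 0, 0], "fingers": 3.5}])

```text
clock: 20.95
ee_pos: [0.5508, 0.095, 0.0813]
ee_rot: [-3.13, -0.271, 0.001]
contact_force: [-0.1, 0.4, -0.7]
finger_gap: 0.0348
```

```bash
python3 - <<'E'
from h import *
save(app(load(),[0,-.1,.06],[0,0,0]))
st(); print(rel(cmd(),load()))
t=barpose(-.02,yaw=.13,ahead=104); print(rel(load(),t))
E
```

```text
t 20.95 p [0.5508 0.095  0.0813] bed [-46.9  49.8  81.3] F [-0.1  0.4 -0.7] Fbed [ 0.4  0.1 -0.7] gap 0.0348 q [ 0.09  0.4   1.9   0.    0.85 -0.08]
([-0.01, 0.02, 0.02], [-0.02, 0.01, 0.01])
([12.33, 9.62, 3.32], [1.14, -0.06, -7.44])
```

Call:
send_rows(steps=[{"travel": [0, 0, -2], "twist": [0, 0, 0], "fingers": 3.5}, {"travel": [0, 0, -5], "twist": [0, 0, 0], "fingers": 4}, {"travel": [0, 0, -9], "twist": [0, 0, 0], "fingers": 5}, {"travel": [0, 0, -12], "twist": [0, 0, 0], "fingers": 5}, {"travel": [0, 0, -12], "twist": [0, 0, 0], "fingers": 5}])

```text
clock: 21.45
ee_pos: [0.5549, 0.0952, 0.2072]
ee_rot: [-3.13, -0.271, -0.017]
contact_force: [0.3, -0.3, 0.5]
finger_gap: 0.0503
```

```bash
python3 - <<'E'
from h import *
save(app(load(),[0,0,-12],[0,0,0]))
st(); print(rel(cmd(),load()))
Rb=R.from_euler("ZY",[BEDP[2]+.13,-.021]).as_matrix(); p,Rt=barpose(-.021,yaw=.13,ahead=104); g=p-Rt[:,2]*.005
p2,_=tool(b2w([-47,50,84]),BEDP[2],grasp=False)
I=[(BAR,(Rb,g)),(SHIM,pose2([p2[0],p2[1],BEDP[2],.084]))]
overlay("scene","e1",I,240,130,380,260,5)
crop("top","e2",190,140,340,260,5)
crop("scene","e3",240,130,380,260,5)
E
```

```text
t 21.45 p [0.5549 0.0952 0.2072] bed [-47.3  45.7 207.2] F [ 0.3 -0.3  0.5] Fbed [-0.3 -0.3  0.5] gap 0.0503 q [ 0.09  0.22  1.82  0.    1.08 -0.08]
([-0.42, -0.03, 0.6], [0.04, -0.64, 0.01])
```

View pics/e1.png

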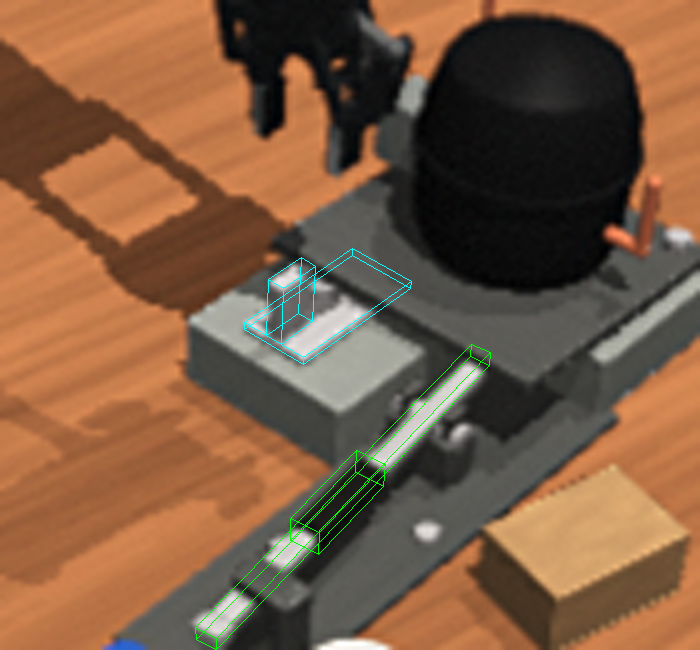

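View pics/e3.png

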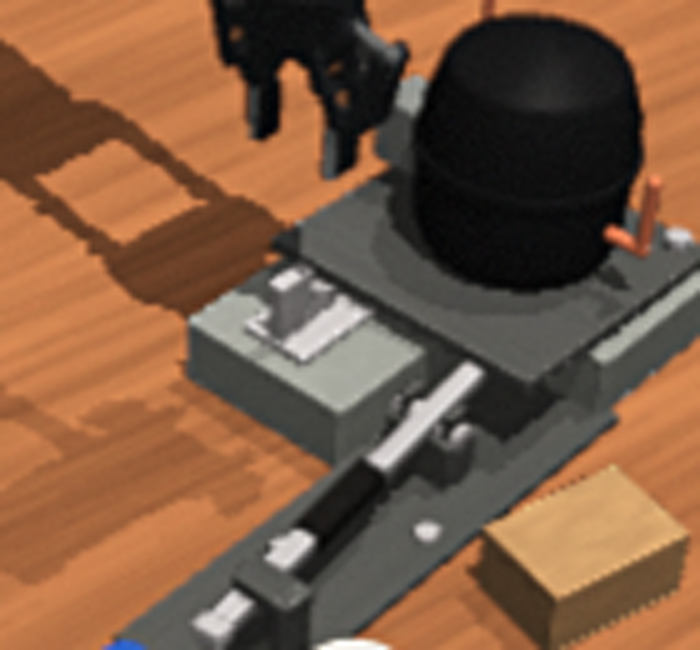

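View pics/e2.png

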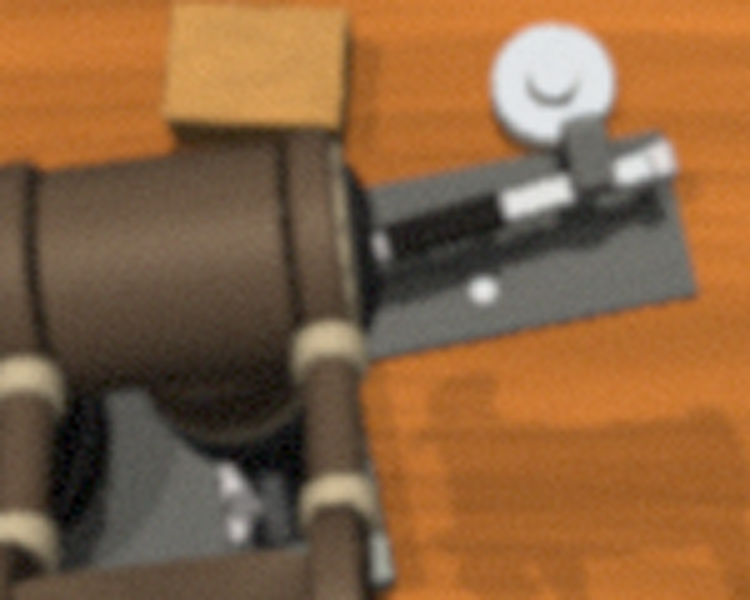

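```bash
python3 - <<'E'
from h import *
c=lambda u,v:(150+u/4-.4,140+v/4-.4)
for n,uv,z in (("sleeve",(515,182),.063),("front",(314,240),.06),("tail",(697,125),.056),("sl ahead",(467,196),.064),("sl rear",(562,169),.062)): print(n,np.round(w2b(atz("top",c(*uv),z)),1))
t=barpose(-.02,yaw=.13,ahead=104); print("model grip",w2b(t[0]))
c=load()
for z in (70,0): 
    t=tool(b2w([-143.5,-73.5,54+z]),BEDP[2]+.125,-.02); print(rel(c,t))
E
```

```text
sleeve [-143.2  -71.7   63. ]
front [ -1.  -59.6  60. ]
tail [-274.4  -89.    56. ]
sl ahead [-109.2  -68.2   64. ]
sl rear [-176.5  -74.7   62. ]
model grip [-143.26045247  -73.49999461   47.91853872]
([12.33, 9.64, 8.21], [1.14, -0.06, -7.15])
([12.33, 9.64, 15.21], [1.14, -0.06, -7.15])
```

```bash
python3 - <<'E'
from h import *
c=load()
for z in (60,0): 
    t=tool(b2w([-143.3,-72,53+z]),BEDP[2]+.105,-.02); print(rel(c,t))
n=app(c,[12.2,9.6,15.3],[1.15,0,-6]); print(rel(n,t)); save(n)
E
```

```text
([12.18, 9.62, 9.31], [1.14, -0.05, -6.0])
([12.18, 9.62, 15.31], [1.14, -0.05, -6.0])
([-0.02, 0.01, 0.01], [-0.01, -0.05, -0.0])
```

Call:
send_rows(steps=[{"travel": [4, 3, 0], "twist": [0, 0, -2], "fingers": 5}, {"travel": [8, 6, 3], "twist": [0.5, 0, -4], "fingers": 5}, {"travel": [12.2, 9.6, 6], "twist": [1.15, 0, -6], "fingers": 5}, {"travel": [12.2, 9.6, 9], "twist": [1.15, 0, -6], "fingers": 5}, {"travel": [12.2, 9.6, 9], "twist": [1.15, 0, -6], "fingers": 5}, {"travel": [12.2, 9.6, 12], "twist": [1.15, 0, -6], "fingers": 5}, {"travel": [12.2, 9.6, 14.5], "twist": [1.15, 0, -6], "fingers": 5}, {"travel": [12.2, 9.6, 15.3], "twist": [1.15, 0, -6], "fingers": 5}, {"travel": [12.2, 9.6, 15.3], "twist": [1.15, 0, -6], "fingers": 5}], force=100)

```text
clock: 22.5
ee_pos: [0.6851, 0.0217, 0.0466]
ee_rot: [-3.09, -0.432, 0.011]
contact_force: [0.3, 0.1, -0.0]
finger_gap: 0.05
```

```bash
python3 - <<'E'
from h import *
st(); print(rel(cmd(),load()))
crop("scene","e5",240,130,380,260,5)
E
```

```text
t 22.5 p [0.6851 0.0217 0.0466] bed [-142.1  -70.    46.6] F [ 0.3  0.1 -0. ] Fbed [ 0.  -0.3 -0. ] gap 0.05 q [-0.04  0.65  1.58  0.02  0.93 -0.33]
([0.21, 0.11, -0.15], [-0.1, 0.27, 0.03])
```

View pics/e5.png

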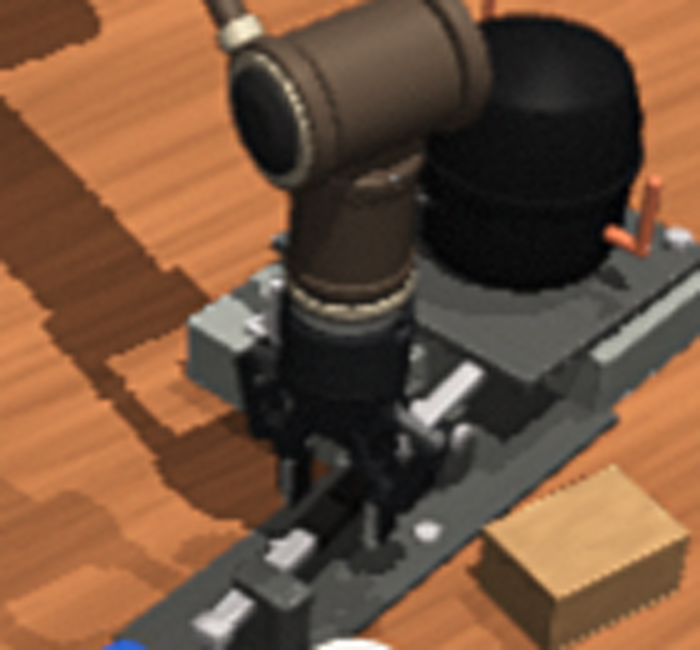

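Good straddle; close and check.

Call:
send_rows(steps=[{"travel": [0, 0, 0], "twist": [0, 0, 0], "fingers": 1}, {"travel": [0, 0, 0], "twist": [0, 0, 0], "fingers": 1}, {"travel": [0, 0, 0], "twist": [0, 0, 0], "fingers": 1}, {"travel": [0, 0, 0], "twist": [0, 0, 0], "fingers": 1}, {"travel": [0, 0, 0], "twist": [0, 0, 0], "fingers": 1}], force=100)

```text
clock: 23.05
ee_pos: [0.6895, 0.0212, 0.051]
ee_rot: [-3.092, -0.431, -0.004]
contact_force: [-0.6, 0.3, 6.6]
finger_gap: 0.0183
```

```bash
python3 - <<'E'
from h import *
st(); print(rel(cmd(),load())); bar()
c=load()
# straight lever about fulcrum: lower first, then swing to yaw 0
for th,ph,l in ((-.021,.105,0),(-.05,.105,-5),(-.05,.05,-5),(-.05,0,-5),(-.05,-.01,-5)): print(th,ph,rel(c,barpose(th,yaw=ph,lift=l,ahead=104)))
E
```

```text
t 23.05 p [0.6895 0.0212 0.051 ] bed [-143.3  -74.3   51. ] F [-0.6  0.3  6.6] Fbed [0.4 0.5 6.6] gap 0.0183 q [-0.04  0.64  1.57  0.02  0.93 -0.33]
([-0.21, -0.04, 0.29], [0.05, -0.24, 0.01])
necktop [-226.   -83.    59.4]
tiptop [ 16.6 -57.4  64.1]
grip [-143.4  -74.3   56. ]
-0.021 0.105 ([-0.13, 0.04, 0.03], [0.05, -0.05, -0.0])
-0.05 0.105 ([-0.13, 0.07, 0.83], [1.71, -0.05, -0.0])
-0.05 0.05 ([-0.71, 0.05, 0.83], [1.71, 0.06, 3.15])
-0.05 0 ([-1.23, 0.01, 0.83], [1.71, 0.16, 6.01])
-0.05 -0.01 ([-1.33, -0.0, 0.83], [1.71, 0.18, 6.58])
```

Call:
send_rows(steps=[{"travel": [0, 0, 0.3], "twist": [0.6, 0, 0], "fingers": 1}, {"travel": [0, 0, 0.6], "twist": [1.2, 0, 0], "fingers": 1}, {"travel": [0, 0, 0.75], "twist": [1.6, 0, 0], "fingers": 1}, {"travel": [0, 0, 0.75], "twist": [1.6, 0, 0], "fingers": 1}])

```text
clock: 23.45
ee_pos: [0.6899, 0.0216, 0.0468]
ee_rot: [-3.063, -0.428, 0.003]
contact_force: [-5.0, 1.3, 20.1]
finger_gap: 0.0183
```

```bash
python3 - <<'E'
from h import *
save(app(load(),[0,0,.75],[1.6,0,0]))
st(); print(rel(cmd(),load())); bar()
crop("scene","e6",250,200,350,270,7)
E
```

```text
t 23.45 p [0.6899 0.0216 0.0468] bed [-143.1  -74.7   46.8] F [-5.   1.3 20.1] Fbed [ 2.1  4.7 20.1] gap 0.0183 q [-0.05  0.65  1.56  0.06  0.94 -0.37]
([-0.25, -0.01, 0.62], [-0.02, -0.22, 0.03])
necktop [-226.   -83.4   52.8]
tiptop [ 16.4 -57.8  64.6]
grip [-143.3  -74.7   51.8]
```

View pics/e6.png

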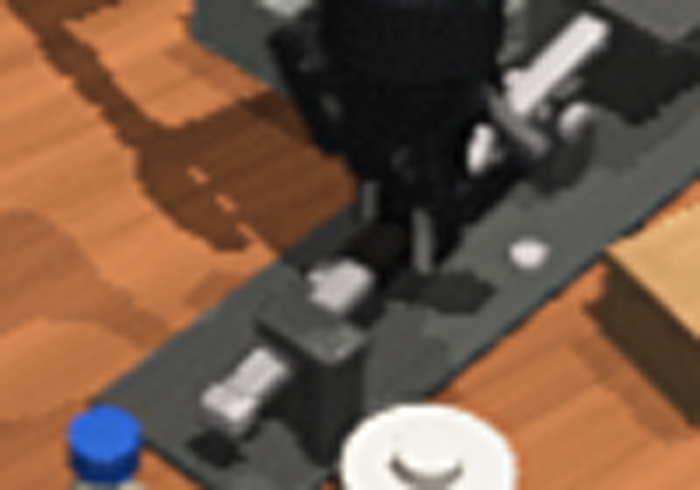

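Call:
send_rows(steps=[{"travel": [-0.3, 0, 0], "twist": [0, 0, 1.5], "fingers": 1}, {"travel": [-0.6, 0, 0], "twist": [0, 0.1, 3], "fingers": 1}, {"travel": [-0.9, 0, 0], "twist": [0, 0.1, 4.5], "fingers": 1}, {"travel": [-1.1, 0, 0], "twist": [0, 0.2, 6], "fingers": 1}, {"travel": [-1.1, 0, 0], "twist": [0, 0.2, 6], "fingers": 1}])

```text
clock: 24.0
ee_pos: [0.6807, 0.0191, 0.047]
ee_rot: [-3.082, -0.274, -0.004]
contact_force: [-3.3, 2.0, 17.1]
finger_gap: 0.0182
```

```bash
python3 - <<'E'
from h import *
save(app(load(),[-1.1,0,0],[0,.2,6]))
st(); print(rel(cmd(),load())); bar()
crop("scene","e7",250,180,360,270,6)
for th in (-.05,-.02,.01,.04,.06,.08,.12): print(th,rel(load(),barpose(th,ahead=104)))
E
```

```text
t 24.0 p [0.6807 0.0191 0.047 ] bed [-143.9  -65.2   47. ] F [-3.3  2.  17.1] Fbed [ 2.5  2.9 17.1] gap 0.0182 q [-0.06  0.64  1.59  0.06  0.92 -0.27]
([-0.4, 0.04, 0.64], [0.06, -0.43, 0.29])
necktop [-227.2  -65.5   53.1]
tiptop [ 16.5 -64.3  64.6]
grip [-144.1  -65.1   52. ]
-0.05 ([-0.13, 0.0, -0.42], [0.11, 0.04, 0.01])
-0.02 ([-0.13, -0.03, -0.73], [-1.61, 0.04, 0.01])
0.01 ([-0.13, -0.06, -1.04], [-3.33, 0.04, 0.01])
0.04 ([-0.13, -0.11, -1.35], [-5.04, 0.04, 0.01])
0.06 ([-0.13, -0.15, -1.56], [-6.19, 0.04, 0.01])
0.08 ([-0.13, -0.19, -1.76], [-7.34, 0.04, 0.01])
0.12 ([-0.13, -0.28, -2.17], [-9.63, 0.04, 0.01])
```

View pics/e7.png

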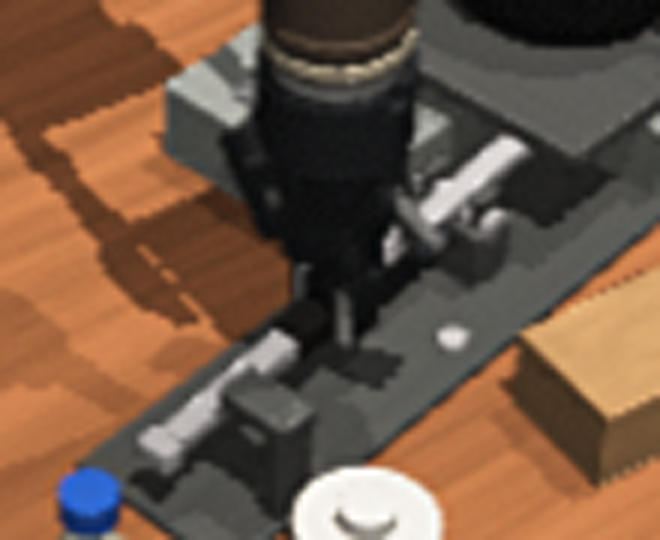

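Call:
send_rows(steps=[{"travel": [-0.35, 0, 0], "twist": [0, 0.1, 1], "fingers": 1}, {"travel": [-0.35, 0, 0], "twist": [0, 0.1, 1], "fingers": 1}, {"travel": [-0.35, 0, -0.4], "twist": [-1, 0.1, 1], "fingers": 1}, {"travel": [-0.35, 0, -0.75], "twist": [-2, 0.1, 1], "fingers": 1}, {"travel": [-0.35, -0.05, -1.1], "twist": [-3.5, 0.1, 1], "fingers": 1}, {"travel": [-0.35, -0.05, -1.1], "twist": [-3.5, 0.1, 1], "fingers": 1}])

```text
clock: 24.65
ee_pos: [0.6762, 0.018, 0.0556]
ee_rot: [3.117, 0.245, 0.012]
contact_force: [-0.6, 1.0, 8.6]
finger_gap: 0.0182
```

```bash
python3 - <<'E'
from h import *
save(app(load(),[-.35,-.05,-1.1],[-3.5,.1,1]))
st(); print(rel(cmd(),load())); bar()
crop("scene","e8",250,180,360,270,6)
for th in (.01,.04,.06,.08,.12): print(th,rel(load(),barpose(th,ahead=104)))
E
```

```text
t 24.65 p [0.6762 0.018  0.0556] bed [-144.2  -60.6   55.6] F [-0.6  1.   8.6] Fbed [1.1 0.4 8.6] gap 0.0182 q [-0.03  0.61  1.61 -0.02  0.91 -0.18]
([-0.28, -0.02, 0.39], [0.14, -0.33, 0.13])
necktop [-227.   -59.2   66.9]
tiptop [ 16.9 -62.9  63.1]
grip [-144.1  -60.5   60.6]
0.01 ([0.22, -0.02, 0.06], [0.17, -0.03, -0.99])
0.04 ([0.22, -0.05, -0.25], [-1.54, -0.02, -0.99])
0.06 ([0.22, -0.07, -0.46], [-2.69, -0.01, -0.99])
0.08 ([0.22, -0.1, -0.67], [-3.84, 0.0, -0.99])
0.12 ([0.22, -0.17, -1.08], [-6.13, 0.02, -0.99])
```

View pics/e8.png

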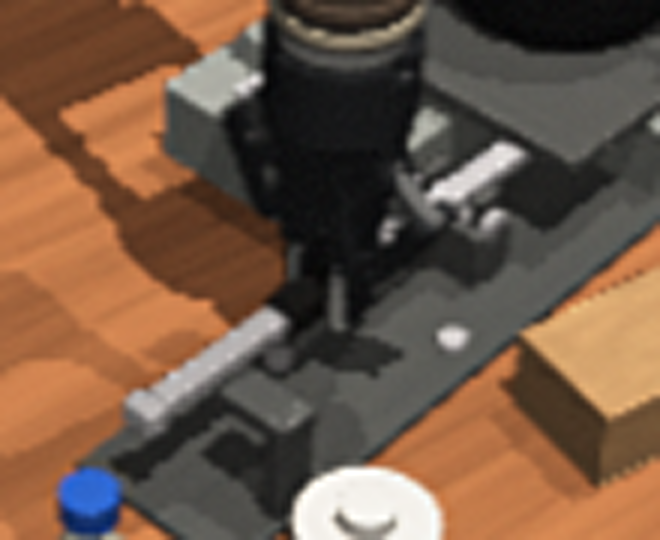

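Unhooked and still bearing on the plate; raise further until it is unloaded.

Call:
send_rows(steps=[{"travel": [0, 0, -0.25], "twist": [-1, 0, 0], "fingers": 1}, {"travel": [0, -0.05, -0.5], "twist": [-2, 0, 0], "fingers": 1}, {"travel": [0, -0.05, -0.7], "twist": [-3, 0, 0], "fingers": 1}, {"travel": [0, -0.1, -0.9], "twist": [-4, 0, 0], "fingers": 1}, {"travel": [0, -0.1, -0.9], "twist": [-4, 0, 0], "fingers": 1}])

```text
clock: 25.2
ee_pos: [0.6732, 0.019, 0.0609]
ee_rot: [3.05, 0.237, 0.011]
contact_force: [2.6, -0.3, 0.8]
finger_gap: 0.0182
```

```bash
python3 - <<'E'
from h import *
save(app(load(),[0,-.1,-.9],[-4,0,0]))
st(); print(rel(cmd(),load())); bar()
crop("scene","e9",240,130,390,260,5)
E
```

```text
t 25.2 p [0.6732 0.019  0.0609] bed [-142.8  -57.8   60.9] F [ 2.6 -0.3  0.8] Fbed [-0.8 -2.5  0.8] gap 0.0182 q [ 0.    0.6   1.62 -0.1   0.91 -0.09]
([-0.01, 0.02, 0.03], [0.01, 0.01, 0.0])
necktop [-224.6  -56.4   77.7]
tiptop [ 18.5 -60.6  57.5]
grip [-142.3  -57.9   65.9]
```

View pics/e9.png

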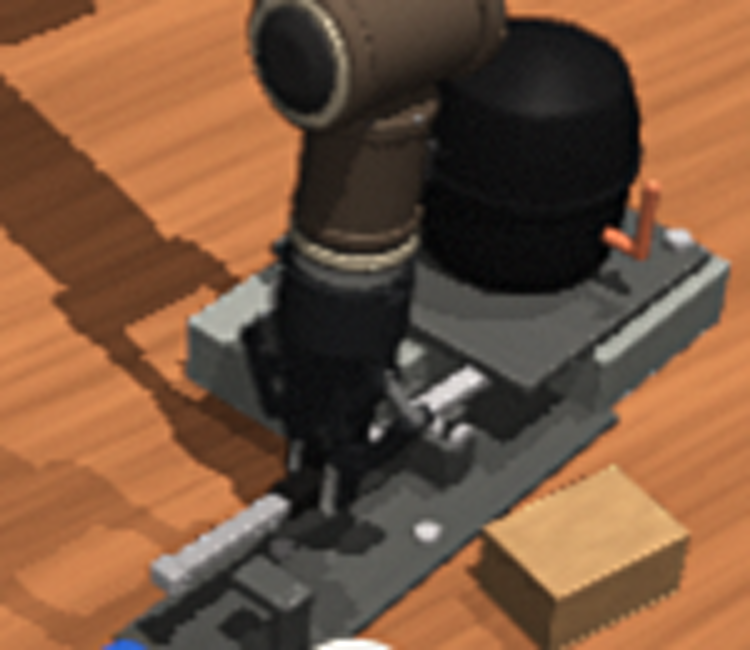

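Call:
send_rows(steps=[{"travel": [0.1, 0, -0.15], "twist": [-0.8, 0, 0], "fingers": 1}, {"travel": [0.1, 0, -0.25], "twist": [-1.2, 0, 0], "fingers": 1}, {"travel": [0.1, 0, -0.25], "twist": [-1.2, 0, 0], "fingers": 1}])

```text
clock: 25.55
ee_pos: [0.6735, 0.0191, 0.063]
ee_rot: [3.029, 0.236, 0.01]
contact_force: [-0.6, -0.4, 0.4]
finger_gap: 0.018
```

```bash
python3 - <<'E'
from h import *
save(app(load(),[.1,0,-.25],[-1.2,0,0]))
st(); print(rel(cmd(),load())); bar()
E
```

```text
t 25.55 p [0.6735 0.0191 0.063 ] bed [-142.7  -58.2   63. ] F [-0.6 -0.4  0.4] Fbed [-0.3  0.7  0.4] gap 0.018 q [ 0.01  0.6   1.62 -0.13  0.91 -0.07]
([0.06, 0.01, -0.01], [0.01, 0.11, 0.05])
necktop [-224.2  -56.8   81.6]
tiptop [ 18.5 -60.8  56.2]
grip [-142.1  -58.2   68. ]
```

Call:
send_rows(steps=[{"travel": [0, 0, 0], "twist": [0, 0, 0], "fingers": 2.5}, {"travel": [0, 0, 0], "twist": [0, 0, 0], "fingers": 5}, {"travel": [0, 0, 0], "twist": [0, 0, 0], "fingers": 5}, {"travel": [0, 0, 0], "twist": [0, 0, 0], "fingers": 5}, {"travel": [0, 0, -3], "twist": [0, 0, 0], "fingers": 5}, {"travel": [0, 0, -7], "twist": [0, 0, 0], "fingers": 5}, {"travel": [0, 3, -11], "twist": [0, 0, 0], "fingers": 5}, {"travel": [-2, 8, -15], "twist": [0, 0, 0], "fingers": 5}, {"travel": [-7, 12, -17], "twist": [0, 0, 0], "fingers": 5}, {"travel": [-12, 16, -18], "twist": [0, 0, 0], "fingers": 5}, {"travel": [-17, 19, -18], "twist": [0, 0, 0], "fingers": 5}, {"travel": [-20, 21, -18], "twist": [0, 0, 0], "fingers": 5}, {"travel": [-20, 21, -18], "twist": [0, 0, 0], "fingers": 5}])

```text
clock: 26.85
ee_pos: [0.5038, -0.2014, 0.2647]
ee_rot: [3.028, 0.234, 0.013]
contact_force: [0.7, -0.1, -0.5]
finger_gap: 0.0502
```

```bash
python3 - <<'E'
from h import *
st()
PL=lambda t:(box(0,200,-100,110,0,10))
Rm,tt=pose2(BEDP)
def plate(a):
    # hinge at x=200,z=50
    Ra=R.from_euler("y",a).as_matrix() # front edge (x<200) up
    return Rm@Ra, Rm@(np.array([.2,0,.05])-Ra@np.array([.2,0,0]))+tt
print(plate(.04)[0]@np.array([0,0,0])+plate(.04)[1])
overlay("scene","f1",[(box(0,200,-100,110,0,10),plate(.04))],240,130,390,260,5)
crop("top","f2",150,140,340,280,4)
crop("scene","f3",240,130,390,260,5)
E
```

```text
t 26.85 p [ 0.5038 -0.2014  0.2647] bed [-330.9  146.8  264.7] F [ 0.7 -0.1 -0.5] Fbed [-0.2 -0.7 -0.5] gap 0.0502 q [-0.41  0.1   1.85 -0.1   1.14 -0.53]
[0.5917726  0.14985762 0.05799787]
```

View pics/f1.png

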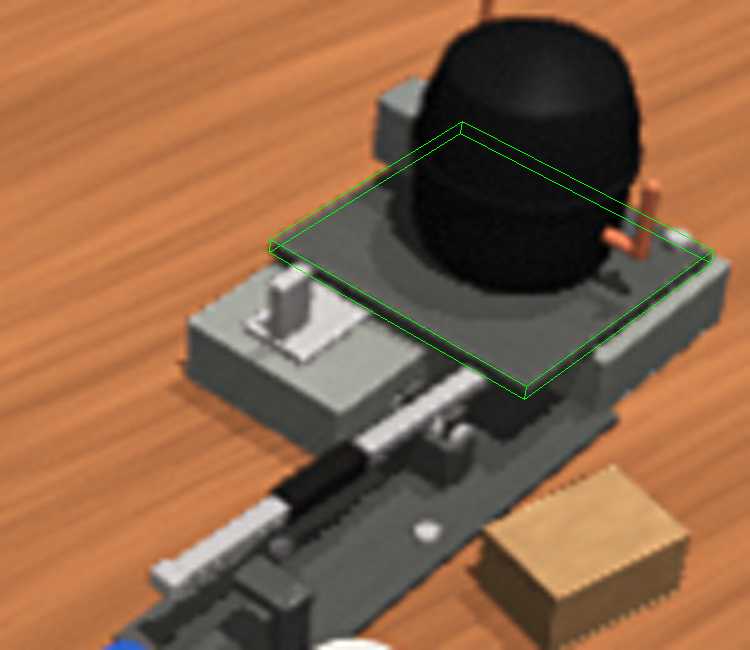

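View pics/f3.png

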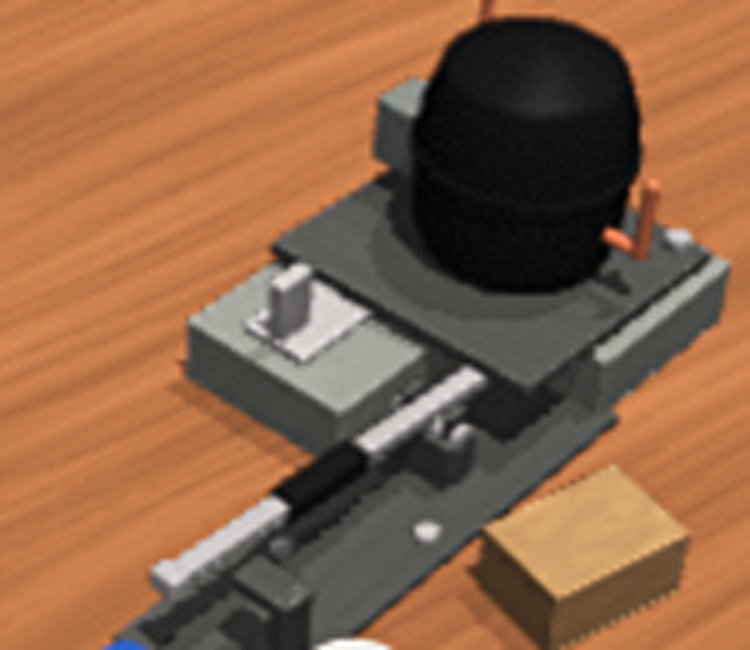

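View pics/f2.png

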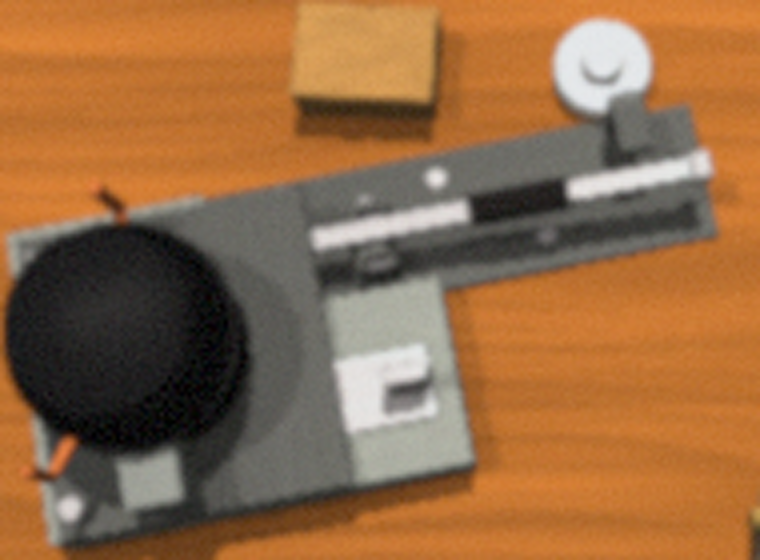

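```bash
python3 - <<'E'
from h import *
a=capture("scene").astype(int)
for _ in range(10): b=capture("scene").astype(int)
print(np.abs(a-b)[150:270,250:390].mean(), np.abs(a-b)[150:270,250:390].max(), sense()["clock"])
print(sign_off())
E
```

```text
1.024861111111111 9 27.55
the job is handed in; nothing more can be done
None
```

The job is done and handed in at about 27.6 s of the 72 s allowed.

- **Lever and hook:** I levered the base plate's edge up over the fulcrum, by roughly 12–14 mm estimated from the tool pose (limit 18 mm). The neck went under the keeper, and the bar stayed hooked when I let go.
- **Shim:** I slid the thinner shim along the ledge until it stopped moving with its tip about 43 mm behind the plate's front edge. The force rose from about 2.6 N to 10.5 N with no further travel. I eased off to 5 N and let go.
- **Unhooking:** I regripped the bar, pushed it down, swung it out and let it rise until it was nearly unloaded, then released it.

**Last checks:**
- In the scene picture the plate's outline matched the model at a tilt of 0.04, which is its value on the shim.
- The bar lies clear of the keeper, loose on the fulcrum with its tip still under the plate. I left it there because the task only asked to unhook it.
- The shim looked unmoved and the gripper was well clear. Scene pictures taken over the last half second showed nothing moving.

None of the last checks failed. While levering, the arm gave 3–6 mm under load, so I took the bar's position from measured poses and pictures rather than the commanded ones.

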